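# Fit the straight wheel to the edging spindle and square up the blanks

## Robot

A 6-joint arm with a two-finger parallel gripper is mounted at the origin on a cart in front of the work surface, level with it; the furniture and walls round the work are solid. World frame = base frame: x ahead of the robot, y to its left, z up, the work surface at z = 0. Lengths are in mm, angles in rad, forces in N, time in s.
With the tool pointing down it reaches from about 375 to 925 mm from the base axis. Payload 5.7 kg.
Tool frame: the origin (TCP) lies midway between the tips of the shut fingers; the grasp point (between the pads) lies 19 mm behind it (robot.tcp_to_grasp is the distance from the TCP to the grasp point, in mm); z points along the fingers, y is the line along which they close (so a half turn about z gives the same grasp; the last joint's range is limited). The gripper opens to 85 mm and grips with 20 to 120 N. Pads are 22 mm wide; open, the fingers measure 114 mm over their backs; the gripper's body (76 mm by 85 mm) begins 54 mm behind the grasp point. The pads swing forward as they close: fully open they stand 13 mm farther back than shut.
Start: joints at [-1.316, 0.359, 1.51, -0, 1.272, -0.115], TCP at [216.84, -559.411, 209.667] pointing down, gripper open.
Joint ranges: [-2.97, 2.97], [-1.01, 2.36], [0.21, 2.38], [-0.96, 4.11], [0.2, 2.71], [-2.98, 2.98]. Speed limits (rad/s): [2.39, 2.39, 3.14, 3.14, 3.14, 3.14].

## Interface

Orientations are given as a rotation vector (axis times angle).
In Python, from workcell import robot gives the robot as it stands.
- The arm moves only by the shell command python3 -m creep 'ROWS' [FORCE]. ROWS is JSON, a list of rows, each an object of numbers: "rx", "ry", "rz": the turn, a rotation vector about the tool's x, y, z in units of 6 degrees (1.0 is 6 degrees); "tx", "ty", "tz": the shift along the tool's x, y, z in units of 60 mm (1.0 is 60 mm); "claw": the opening, from 0 (shut) to 1 (fully open). A call has 1 to 10 rows; each row is the pose to reach, as a shift and turn from the pose commanded when the call began, along the tool's axes at that moment; what a row does not reach only later rows make up. A row lasts 1/8 s, in which the tool goes at most 62.5 mm and 10.7 degrees, less where a joint would pass 70% of its speed; a pose out of reach is approached as far as the arm can. A call with a gripper value outside its range is refused whole. The fingers move at their own pace and stop on an object; FORCE is the grip in N (left out, the last holds). Time passes only in rows, so rows that repeat a pose let the fingers close. It gives the time, the measured TCP pose, the force, the opening and the grip force at its end, in the units of the state.
- robot.read_state(): the state, without advancing time (a new reading comes with each control period).
- robot.capture(name): name is "scene" or "side" or "wrist"; returns a dict with "img" (384x512x3 uint8, blue, green, red), "fx", "fy", "cx", "cy" (pixels), "dist_coeffs" ([k1, k2, p1, p2, k3] as OpenCV has them; the pictures are not rectified), "extrinsics" (4x4, takes a point from camera to world coordinates). Camera axes: x right, y up, looking along -z (the intrinsics and any distortion apply to the point x, -y, -z); pixel columns grow to the right and rows downward; lengths in mm; the calibration is good to about 2 mm. A picture is of the moment at which its call begins. There is no depth.
- robot.finish_job(): hands the job in; it is judged then, once.
Trained networks look in the newest picture that a camera, given by its name, has taken for a name from the list of things; names that differ only in an ending like _2 or _b are one class to them, and where a whole thing is asked for, a point or a joint stands for the part that bears it (a point fixed in the world has none). Each returns a list of dicts, best first, with "confidence" (0 to 1); they miss things now and then, are a little off and sometimes report something else, mostly with a low value. They report only what shows in the picture. A call takes as long as a camera call. They do not tell look-alikes from the thing itself.
- robot.search_frame(target, camera): "bbox" ([left, top, right, bottom] as shares, 0 to 1, of the picture: columns of its width, rows of its height, round what is visible of it).
- robot.tip_of(target, camera): "centre" ([row, column] as shares, 0 to 1, of the picture: columns of its width, rows of its height: a listed point, or the origin of a listed thing).
The state is a dict: "t": time; "joint_pos": joint angles; "qvel": joint speeds; "joint_efforts": joint torques, N m; "tcp_pos": TCP position; "ee_rot": TCP orientation; "ft_force": force on the tool from outside, world axes, zero at the start; "torque": the same for the moment, N m; "grip_width": finger opening in mm; "finger_force": force on a finger pad.
Only numpy, scipy, OpenCV 4.12 (cv2) and the standard library are available. Lean on these libraries where they do the work, as an engineer would, in place of code of your own. Each camera call takes 0.05 s, during which the arm holds its last target. There are 200 camera calls.

## Task

Set up the edging machine for a batch of glass. Lift the straight-sided wheel out of its spring catches on the rail (leave the other two clipped in), stand its taper in the spindle, let go, and tap it home with the soft-faced hammer until its flange sits flush on the spindle nose; stand the hammer upright on its rubber rest again. Stack all the glass blanks lying on the bench into one square pile on the carriage table, lengthwise between the six locating pins, close up against the two end pins.

Things in the scene. Friction and masses are not known exactly. Their poses are not given: they have to be found in the camera images.
- straight_wheel: Glass-edging wheel on a taper arbor, steel, the wheel of dull bronze, 0.42 kg, upright. Origin: centre of the flange's underside, z up the axis. Below: taper shank 44 mm long, radius 12.5 mm narrowing to 9. Above: flange radius 19, z 0 to 6; neck radius 11; straight-sided drum 48 across, z 18 to 60; round head 26 across, z 62 to 92 mm, to be gripped from above and struck on its flat top.
- bevel_wheel: Like the straight wheel in all else, but the wheel is a cone, 48 mm across at its lower end and 28 mm at the upper. It stays on the rail.
- ball_wheel: Like the straight wheel in all else, but the wheel bulges half-round, 48 mm across at mid-height. It stays on the rail.
- tool_rail: Fixed rail of two steel bars, 250 mm along own x, 67 wide, tops 62 mm above its origin (underside centre, on the bench). Stations at own x -80, 0, +80 hold the wheels in any order, shank between the bars, flange on top; blocks 16 mm high between. Two sprung balls over each flange's rim hold it: pulled straight up by its head, a wheel snaps free in the first 6 mm at about 13 N, weight included.
- edger: Fixed bench edging machine, base 170 x 335 mm; own x points away from the operator, y along the machine; origin on the bench under it. At own y +85 mm the upright spindle, at y -95 mm the carriage table (134 x 150 mm, its top 105 mm up). Motor behind the spindle, 84 mm high, own x +85 to +160 mm.
- nose (a point): Centre of the spindle nose's top face, 85 mm up, axes as the edger's: a steel ring 44 mm across with a taper socket opening upward, mouth 25 mm wide. A shank let down binds with its flange 9 mm above the nose, settles to 4 to 7 mm by its weight, then needs taps: the force rises with depth to 10 to 18 N at the nose. It stays as deep as driven; light taps drive it part way; it holds by friction.
- pile (a point): Where the pile's middle belongs, on the table's top, 105 mm up, axes as the edger's. Six round-topped steel pins, 8 mm thick, 48 high, make a nest, open to +y, for blanks lying with the 50 mm side along x and the 80 mm side along y. Pin axes from here (mm): x -15 and +15 at y -45.5 (1.5 mm play to the blank's -y end); x -32 and +32 at y -26 and +26 (3 mm play to its sides).
- soft_hammer: Soft-faced hammer, 0.47 kg, standing on one face, handle level. Origin: centre of the lower face, z up the head. Head 72 mm high: nylon faces 37 mm across, z 0 to 17 and 55 to 72, between them a steel block 40 x 40 mm; handle 22 mm thick at z 36, along own -x to 171 mm. Grip the block's flats (along own y, beside the handle) from above, near z 48; strike straight down with the lower face.
- hammer_rest: Fixed round rubber pad, 84 mm across and 8 mm thick, on which the hammer stands; origin: centre of its underside.
- blank_1: Oblong blank of pale greenish glass, 50 x 80 x 8 mm (own x, y, z), 0.09 kg, lying flat; origin: centre of its underside. All blanks are alike; 3 to 5 of them are there. Grip it across the 50 mm width, its middle.
- blank_2: Oblong blank of pale greenish glass, 50 x 80 x 8 mm (own x, y, z), 0.09 kg, lying flat; origin: centre of its underside. All blanks are alike; 3 to 5 of them are there. Grip it across the 50 mm width, its middle.
- blank_3: Oblong blank of pale greenish glass, 50 x 80 x 8 mm (own x, y, z), 0.09 kg, lying flat; origin: centre of its underside. All blanks are alike; 3 to 5 of them are there. Grip it across the 50 mm width, its middle.
- blank_4: Oblong blank of pale greenish glass, 50 x 80 x 8 mm (own x, y, z), 0.09 kg, lying flat; origin: centre of its underside. All blanks are alike; 3 to 5 of them are there. Grip it across the 50 mm width, its middle.
- blank_5: Oblong blank of pale greenish glass, 50 x 80 x 8 mm (own x, y, z), 0.09 kg, lying flat; origin: centre of its underside. All blanks are alike; 3 to 5 of them are there. Grip it across the 50 mm width, its middle.
Mind the look-alikes: they are no part of the job. What is shaped like the hammer_rest but brown or pink is not meant.

How it is judged (in metres and radians):
On the way, in this order (a step that is already met when the one before it is completed fails the run):
1. The straight wheel is out of its catches, off the rail (z of straight_wheel in the frame of tool_rail above 0.085 m), for 0.1 s.
2. The straight wheel stands upright in the spindle's taper and nothing holds it (horizontal distance between straight_wheel and nose below 0.004 m and angle between straight_wheel's own z axis and vertical below 0.06 rad and z of straight_wheel in the frame of nose below 0.012 m and contact force between the fingers and straight_wheel below 0.1 N), for 0.3 s.
3. The hammer has struck the wheel's head and driven the flange down to the nose (horizontal distance between straight_wheel and nose below 0.003 m and angle between straight_wheel's own z axis and vertical below 0.05 rad and z of straight_wheel in the frame of nose below 0.002 m and contact force between soft_hammer and straight_wheel above 5 N).
At the end, for the whole second after the job is handed in: Straight wheel upright on the spindle axis (3 mm), flange within 2 mm of the nose; every blank flat in one pile on the carriage table, within 6 mm of its place between the pins and 5 degrees of square; hammer upright on its rest, within 25 mm of the middle; all at rest (horizontal distance between straight_wheel and nose below 0.003 m and angle between straight_wheel's own z axis and vertical below 0.05 rad and z of straight_wheel in the frame of nose below 0.002 m and x of blank_1 in the frame of pile between -0.006 and 0.006 m and y of blank_1 in the frame of pile between -0.006 and 0.006 m and z of blank_1 in the frame of pile between -0.003 and 0.036 m and angle between the x axis of each of blank_1, blank_2, blank_3, blank_4, blank_5 and the x axis of edger, either way round below 0.09 rad and angle between each of blank_1, blank_2, blank_3, blank_4, blank_5's own z axis and vertical below 0.06 rad and linear speed of each of blank_1, blank_2, blank_3, blank_4, blank_5, soft_hammer below 0.02 m/s and x of blank_2 in the frame of pile between -0.006 and 0.006 m and y of blank_2 in the frame of pile between -0.006 and 0.006 m and z of blank_2 in the frame of pile between -0.003 and 0.036 m and x of blank_3 in the frame of pile between -0.006 and 0.006 m and y of blank_3 in the frame of pile between -0.006 and 0.006 m and z of blank_3 in the frame of pile between -0.003 and 0.036 m and x of blank_4 in the frame of pile between -0.006 and 0.006 m and y of blank_4 in the frame of pile between -0.006 and 0.006 m and z of blank_4 in the frame of pile between -0.003 and 0.036 m and x of blank_5 in the frame of pile between -0.006 and 0.006 m and y of blank_5 in the frame of pile between -0.006 and 0.006 m and z of blank_5 in the frame of pile between -0.003 and 0.036 m and horizontal distance between soft_hammer and hammer_rest below 0.025 m and angle between soft_hammer's own z axis and vertical below 0.08 rad and z of soft_hammer in the frame of hammer_rest below 0.014 m); the robot touches nothing.
It fails at once if One of the other two wheels is pulled or knocked out of its catches (distance of any of bevel_wheel, ball_wheel from where it was at the start of the episode above 0.02 m).
Of blank_1, blank_2, blank_3, blank_4, blank_5 only 3 to 5 are there at a start; the rules pass over those that are not, and their reading is None.
At some moment in a run one of blank_1, blank_2, blank_3, blank_4, blank_5 may be knocked a few centimetres aside while the robot is not near it.
It also fails if it takes over 210 s, if anything falls off the work surface, if the arm or the gripper's body presses on something with over 40 N, if the wrist force passes 120 N, or if a joint passes its speed limit or range.

## Working session

There is one attempt and no reset: what is moved stays moved. The work goes in short steps, Python scripts to look and compute and a shell command to move; the robot and the scene stay as the last step left them, time stands still between calls to the robot, and variables do not carry over. Pictures are saved under pics/ and viewed, at most 14 in all, crops included, and the job is handed in when it is done.

```bash
mkdir -p pics
cat > h.py <<'E'
import numpy as np, cv2
from workcell import robot
from scipy.spatial.transform import Rotation as R
def cap(n,f=None):
    c=robot.capture(n)
    if f: cv2.imwrite('pics/'+f,c['img'])
    return c
def ray(c,u,v):
    K=np.array([[c['fx'],0,c['cx']],[0,c['fy'],c['cy']],[0,0,1.]])
    p=cv2.undistortPoints(np.array([[[u,v]]],float),K,np.array(c['dist_coeffs'],float))[0,0]
    E=np.array(c['extrinsics']); return E[:3,3],E[:3,:3]@np.array([p[0],-p[1],-1])
def at(c,u,v,z):
    o,d=ray(c,u,v); return o+d*(z-o[2])/d[2]
def proj(c,P):
    E=np.linalg.inv(np.array(c['extrinsics'])); q=(E[:3,:3]@np.atleast_2d(P).T).T+E[:3,3]
    q=q*[1,-1,-1]
    K=np.array([[c['fx'],0,c['cx']],[0,c['fy'],c['cy']],[0,0,1.]])
    return cv2.projectPoints(q,np.zeros(3),np.zeros(3),K,np.array(c['dist_coeffs'],float))[0][:,0]
def tri(rs):
    A=np.zeros((3,3));b=np.zeros(3)
    for o,d in rs:
        d=d/np.linalg.norm(d);M=np.eye(3)-np.outer(d,d);A+=M;b+=M@o
    return np.linalg.solve(A,b)
def togo(P,yaw=None):
    "rows units: shift of commanded TCP (approx measured) to world P in tool axes"
    s=robot.read_state();r=R.from_rotvec(s['ee_rot'])
    return np.round(r.inv().apply(np.array(P)-s['tcp_pos'])/60,3)
E
python3 - <<'E'
from h import *
s=robot.read_state();print({k:np.round(v,3).tolist() for k,v in s.items()}, robot.tcp_to_grasp)
print(R.from_rotvec(s['ee_rot']).as_matrix().round(3))
for n in('scene','side'):
    c=cap(n,n+'0.png');print(n,np.round(c['extrinsics'],2).tolist())
    for t in 'straight_wheel bevel_wheel ball_wheel tool_rail edger nose pile soft_hammer hammer_rest blank_1'.split():
        for d in robot.tip_of(t,n)[:6]:
            r,q=d['centre'];print(t,round(d['confidence'],2),round(q*512),round(r*384))
E
```

```text
{'t': 0.0, 'joint_pos': [-1.316, 0.359, 1.511, 0.0, 1.272, -0.115], 'qvel': [-0.001, -0.001, 0.0, -0.001, 0.002, 0.0], 'joint_efforts': [0.0, -52.761, -27.862, 0.0, 0.013, -0.0], 'tcp_pos': [216.67, -558.734, 208.858], 'ee_rot': [-3.086, -0.577, 0.0], 'ft_force': [0.732, 0.388, -0.267], 'torque': [0.009, -0.041, 0.006], 'finger_force': 0.0, 'grip_width': 85.26} 18.700000000000003
[[ 0.932  0.361 -0.   ]
 [ 0.361 -0.932  0.002]
 [ 0.    -0.002 -1.   ]]
scene [[0.9, 0.26, -0.36, 1.92], [-0.44, 0.51, -0.74, -1164.63], [-0.01, 0.82, 0.57, 854.82], [0.0, 0.0, 0.0, 1.0]]
straight_wheel 0.51 280 247
bevel_wheel 0.73 214 151
bevel_wheel 0.16 273 253
ball_wheel 0.5 209 147
tool_rail 0.55 208 147
edger 0.86 270 171
nose 0.55 262 149
pile 0.61 282 162
pile 0.17 259 232
soft_hammer 0.66 278 248
hammer_rest 0.79 274 253
hammer_rest 0.76 335 344
hammer_rest 0.71 286 320
blank_1 0.71 259 231
blank_1 0.64 246 212
blank_1 0.26 274 173
side [[-0.96, 0.15, -0.23, 86.3], [-0.28, -0.58, 0.77, 1181.51], [-0.02, 0.8, 0.6, 1133.04], [0.0, 0.0, 0.0, 1.0]]
straight_wheel 0.7 222 289
bevel_wheel 0.61 197 283
bevel_wheel 0.37 287 175
ball_wheel 0.82 244 296
tool_rail 0.66 223 304
edger 0.91 213 228
edger 0.64 250 268
nose 0.68 207 232
nose 0.62 293 175
nose 0.32 269 227
nose 0.17 248 271
pile 0.81 220 192
soft_hammer 0.76 292 174
soft_hammer 0.37 220 303
hammer_rest 0.56 291 176
hammer_rest 0.55 321 152
hammer_rest 0.55 309 136
blank_1 0.78 249 270
blank_1 0.74 278 210
blank_1 0.72 253 250
blank_1 0.67 246 301
blank_1 0.64 285 192
blank_1 0.48 267 228
```

Run:
```python
import cv2,numpy as np
a=cv2.imread('pics/scene0.png')[110:370,150:380];b=cv2.imread('pics/side0.png')[110:340,150:360]
cv2.imwrite('pics/c1.png',cv2.resize(a,None,fx=2.3*1.5/1.5,fy=2.3,interpolation=3))
cv2.imwrite('pics/c2.png',cv2.resize(b,None,fx=2.5,fy=2.5,interpolation=3))
```

```text
(no output)
```

View pics/c1.png

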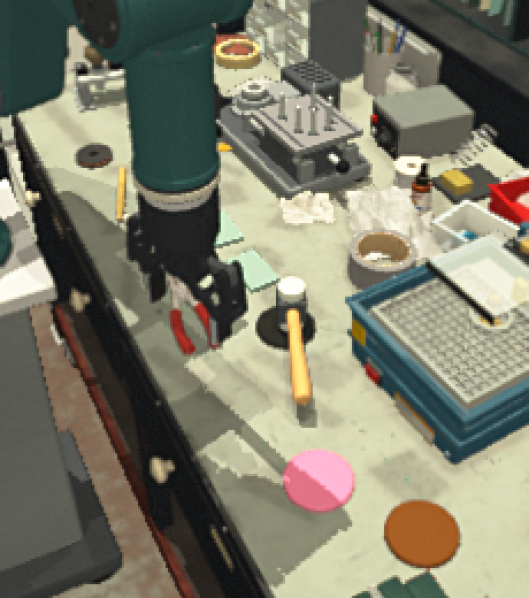

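View pics/c2.png

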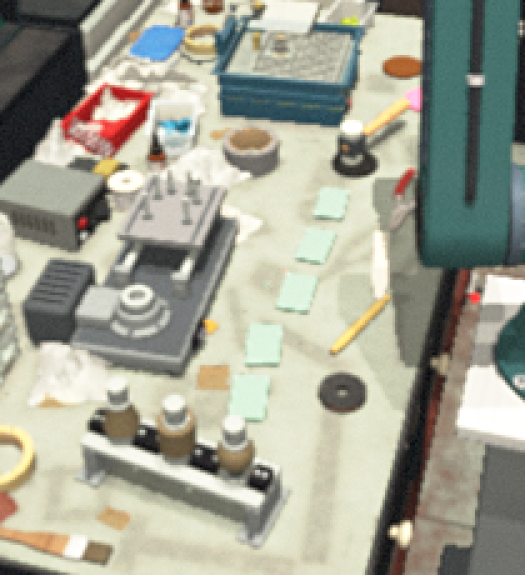

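Scene crop: hammer on the black rest at full px (274,253), pink (286,320) and brown (335,344) pads are decoys. Side crop: five blanks at about (282,191),(276,208),(269,227),(256,247),(250,268). The three wheels on the rail are at (197,283),(220,289),(244,296), the middle one looking straight-sided. The spindle nose is at (207,232).

Run:
```python
from h import *
c=cap('side')
for n,u,v,z in [('w1',197,283,62),('w2',222,289,62),('w3',244,296,62),('rail',223,304,0),('nose',207,232,85),('pile',220,192,105),('ham',291,175,8),('b1',282,191,4),('b2',276,208,4),('b3',269,227,4),('b4',256,247,4),('b5',250,268,4)]:
    print(n,at(c,u,v,z).round(0), end=' ')
    print()
cs=cap('scene')
print('scene: nose',at(cs,262,149,85),'pile',at(cs,282,162,105),'ham',at(cs,274,253,8))
print(togo([520,0,450]))
print(np.array(cap('wrist','w0.png')['extrinsics']).round(2))
im=c['img'][265:320,180:265]; cv2.imwrite('pics/wh.png',cv2.resize(im,None,fx=8,fy=8,interpolation=2))
```

```text
w1 [556. 344.  62.] 
w2 [471. 346.  62.] 
w3 [396. 354.  62.] 
rail [469. 355.   0.] 
nose [603. 135.  85.] 
pile [629. -73. 105.] 
ham [ 416. -391.    8.] 
b1 [ 428. -270.    4.] 
b2 [ 424. -153.    4.] 
b3 [421. -34.   4.] 
b4 [439.  84.   4.] 
b5 [430. 188.   4.] 
scene: nose [622.66070951  99.84649301  85.        ] pile [628.91088303 -64.55469606 105.        ] ham [ 411.36055232 -408.49133972    8.        ]
[ 8.081 -6.867 -4.005]
[[ 3.6000e-01  8.9000e-01  2.7000e-01  2.8526e+02]
 [-9.3000e-01  3.5000e-01  1.0000e-01 -5.3245e+02]
 [-0.0000e+00 -2.8000e-01  9.6000e-01  3.7261e+02]
 [ 0.0000e+00  0.0000e+00  0.0000e+00  1.0000e+00]]
```

View pics/wh.png

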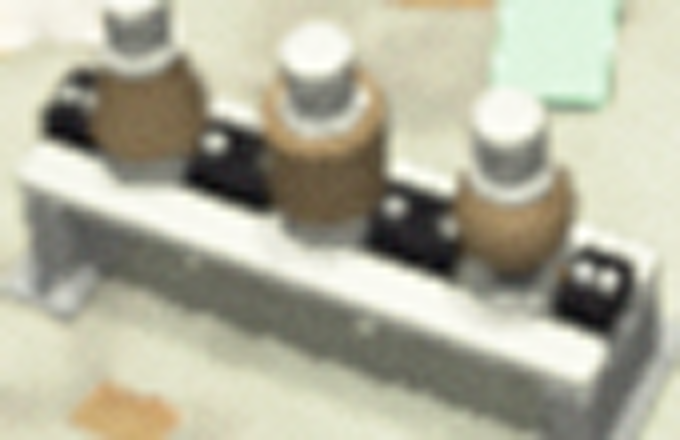

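```bash
python3 -m creep '[{"tz":-1,"claw":1},{"tz":-2,"claw":1},{"tx":3,"ty":-2.5,"tz":-3,"claw":1},{"tx":8,"ty":-6.9,"tz":-4,"claw":1},{"tx":8,"ty":-6.9,"tz":-4,"claw":1},{"tx":8,"ty":-6.9,"tz":-4,"claw":1},{"tx":8,"ty":-6.9,"tz":-4,"claw":1},{"tx":8,"ty":-6.9,"tz":-4,"claw":1},{"tx":8,"ty":-6.9,"tz":-4,"claw":1},{"tx":8,"ty":-6.9,"tz":-4,"claw":1}]' 60
python3 - <<'E'
from h import *
s=robot.read_state();print(s['tcp_pos'],togo([472,350,350]))
E
```

```text
[ 216.83470336 -559.41601242  209.69250396] [  9.444 -12.595  -2.337]invalid input at $[0]: expected keys rx, ry, rz, tx, ty, tz, claw
```

```bash
python3 -m creep '[{"rx":0,"ry":0,"rz":0,"tx":0,"ty":0,"tz":-1,"claw":1},{"rx":0,"ry":0,"rz":0,"tx":0,"ty":0,"tz":-2,"claw":1},{"rx":0,"ry":0,"rz":0,"tx":8,"ty":-6.9,"tz":-4,"claw":1},{"rx":0,"ry":0,"rz":0,"tx":8,"ty":-6.9,"tz":-4,"claw":1},{"rx":0,"ry":0,"rz":0,"tx":8,"ty":-6.9,"tz":-4,"claw":1},{"rx":0,"ry":0,"rz":0,"tx":8,"ty":-6.9,"tz":-4,"claw":1},{"rx":0,"ry":0,"rz":0,"tx":8,"ty":-6.9,"tz":-4,"claw":1},{"rx":0,"ry":0,"rz":0,"tx":8,"ty":-6.9,"tz":-4,"claw":1},{"rx":0,"ry":0,"rz":0,"tx":8,"ty":-6.9,"tz":-4,"claw":1},{"rx":0,"ry":0,"rz":0,"tx":8,"ty":-6.9,"tz":-4,"claw":1}]' 60
python3 - <<'E'
from h import *
s=robot.read_state();print(s['tcp_pos'],togo([472,350,350]))
E
```

```text
t: 2.5
tcp_pos: [448.3, -123.9, 423.4]
ee_rot: [3.088, 0.577, 0.001]
ft_force: [2.0, -1.1, 0.2]
grip_width: 85.4
finger_force: 0.0
[ 448.31781121 -123.9473887   423.35286752] [ 3.221 -7.224  1.22 ]
```

```bash
python3 -m creep '[{"rx":0,"ry":0,"rz":1.5,"tx":3.2,"ty":-7.2,"tz":0,"claw":1},{"rx":0,"ry":0,"rz":3,"tx":3.2,"ty":-7.2,"tz":0,"claw":1},{"rx":0,"ry":0,"rz":4.1,"tx":3.2,"ty":-7.2,"tz":0,"claw":1},{"rx":0,"ry":0,"rz":4.1,"tx":3.2,"ty":-7.2,"tz":0,"claw":1},{"rx":0,"ry":0,"rz":4.1,"tx":3.2,"ty":-7.2,"tz":0,"claw":1},{"rx":0,"ry":0,"rz":4.1,"tx":3.2,"ty":-7.2,"tz":0.8,"claw":1},{"rx":0,"ry":0,"rz":4.1,"tx":3.2,"ty":-7.2,"tz":0.8,"claw":1},{"rx":0,"ry":0,"rz":4.1,"tx":3.2,"ty":-7.2,"tz":0.8,"claw":1},{"rx":0,"ry":0,"rz":4.1,"tx":3.2,"ty":-7.2,"tz":0.8,"claw":1},{"rx":0,"ry":0,"rz":4.1,"tx":3.2,"ty":-7.2,"tz":0.8,"claw":1}]' 60
python3 - <<'E'
from h import *
c=cap('wrist','w1.png')
for n,z in [('straight_wheel',62),('bevel_wheel',62),('ball_wheel',62),('tool_rail',0),('nose',85),('blank_1',0)]:
    for d in robot.tip_of(n,'wrist')[:4]:
        r,q=d['centre'];print(n,round(d['confidence'],2),round(q*512),round(r*384),at(c,q*512,r*384,z).round(1))
E
```

```text
t: 3.75
tcp_pos: [470.6, 345.9, 374.8]
ee_rot: [3.139, -0.093, -0.0]
ft_force: [0.2, -0.2, 0.2]
grip_width: 85.4
finger_force: 0.0
straight_wheel 0.62 256 144 [477.7 351.5  62. ]
bevel_wheel 0.61 256 93 [553.2 347.   62. ]
bevel_wheel 0.17 252 142 [481.3 357.3  62. ]
ball_wheel 0.69 410 148 [457.  111.4  62. ]
ball_wheel 0.66 251 197 [392.5 365.4  62. ]
tool_rail 0.96 255 141 [474.4 354.3   0. ]
tool_rail 0.31 470 156 [426.1 -29.7   0. ]
nose 0.94 419 29 [624.7 120.8  85. ]
blank_1 0.98 345 161 [428.9 197.    0. ]
blank_1 0.77 470 157 [424.5 -31.5   0. ]
blank_1 0.58 407 152 [438.7  86.5   0. ]
```

View pics/w1.png

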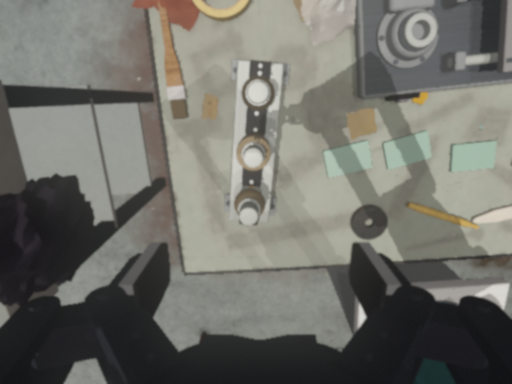

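The wrist picture shows the rail's three heads at (258,92), (254,153), (248,213). The middle one, (254,153), has the straight drum's ring round it. The nose is at (419,29), and three blanks show at (348,158), (407,149), (473,156).

Run:
```python
from h import *
c=cap('wrist');s=robot.read_state();p=np.array(s['tcp_pos'])
g=cv2.cvtColor(c['img'],6)
H=cv2.HoughCircles(cv2.resize(g[70:235,225:285],None,fx=4,fy=4,interpolation=2),cv2.HOUGH_GRADIENT,1,80,param1=100,param2=25,minRadius=30,maxRadius=70)
for x,y,r in H[0]: u,v=225+x/4,70+y/4;print(u,v,r/4,at(c,u,v,154).round(1))
print('axis px',proj(c,[p[0],p[1],154]),proj(c,[p[0],p[1],62]))
print(np.array(c['extrinsics']).round(3))
for a in [(237,62),(286,65),(230,212),(273,212)]: print(a,at(c,*a,62).round(1))
```

```text
258.125 93.125 13.175 [551.2 343.4 154. ]
248.375 217.375 9.3 [393.3 366.3 154. ]
axis px [[260.18949245 159.35733595]] [[260.11528277 148.22473621]]
[[-6.00000e-02  9.57000e-01  2.84000e-01  5.43987e+02]
 [-9.98000e-01 -5.80000e-02 -1.80000e-02  3.41879e+02]
 [-1.00000e-03 -2.84000e-01  9.59000e-01  5.38328e+02]
 [ 0.00000e+00  0.00000e+00  0.00000e+00  1.00000e+00]]
(237, 62) [598.1 371.6  62. ]
(286, 65) [589.8 301.   62. ]
(230, 212) [368.5 401.7  62. ]
(273, 212) [364.3 330.9  62. ]
```

```bash
python3 - <<'E'
from h import *
print(togo([472.5,354.5,225]))
E
python3 -m creep '[{"rx":0,"ry":0,"rz":0.73,"tx":0.02,"ty":-0.15,"tz":0.8,"claw":1},{"rx":0,"ry":0,"rz":0.73,"tx":0.02,"ty":-0.15,"tz":1.6,"claw":1},{"rx":0,"ry":0,"rz":0.73,"tx":0.02,"ty":-0.15,"tz":2.5,"claw":1},{"rx":0,"ry":0,"rz":0.73,"tx":0.02,"ty":-0.15,"tz":2.5,"claw":1}]'
python3 - <<'E'
from h import *
c=cap('wrist','w2.png');s=robot.read_state();p=np.array(s['tcp_pos'])
print('axis px',proj(c,[[p[0],p[1],154],[p[0],p[1],62]]))
E
```

```text
[ 0.017 -0.146  2.503]
t: 4.65
tcp_pos: [469.3, 353.2, 220.9]
ee_rot: [3.129, -0.214, -0.012]
ft_force: [-0.0, -0.1, -0.1]
grip_width: 85.6
finger_force: 0.0
axis px [[258.1214484  193.1693658 ]
 [258.03514514 167.20520719]]
```

View pics/w2.png

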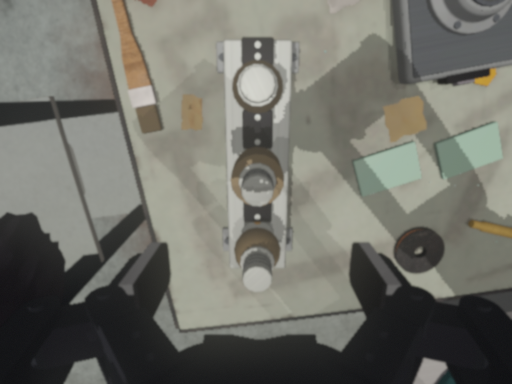

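Close view: the middle wheel has a straight drum with its ring round the head, top centre about (258,188). The other wheels are at (258,86) and (257,280). The rail is aligned with the tool.

Run:
```python
from h import *
c=cap('wrist')
for v in (186,188,190): print(at(c,258,v,154))
print(at(c,258,86,154),at(c,257,280,154))
print(togo([472.5,354,128]))
```

```text
[478.86479704 355.50424182 154.        ]
[477.24129521 355.72857881 154.        ]
[475.6114757  355.95379285 154.        ]
[553.04325923 345.2589744  154.        ] [394.85499776 367.99488871 154.        ]
[-0.007  0.027  1.634]
```

```bash
python3 -m creep '[{"rx":0,"ry":0,"rz":0,"tx":0.02,"ty":-0.01,"tz":0.6,"claw":1},{"rx":0,"ry":0,"rz":0,"tx":0.02,"ty":-0.01,"tz":1.1,"claw":1},{"rx":0,"ry":0,"rz":0,"tx":0.02,"ty":-0.01,"tz":1.4,"claw":1},{"rx":0,"ry":0,"rz":0,"tx":0.02,"ty":-0.01,"tz":1.62,"claw":1},{"rx":0,"ry":0,"rz":0,"tx":0.02,"ty":-0.01,"tz":1.62,"claw":0},{"rx":0,"ry":0,"rz":0,"tx":0.02,"ty":-0.01,"tz":1.62,"claw":0},{"rx":0,"ry":0,"rz":0,"tx":0.02,"ty":-0.01,"tz":1.62,"claw":0},{"rx":0,"ry":0,"rz":0,"tx":0.02,"ty":-0.01,"tz":1.62,"claw":0},{"rx":0,"ry":0,"rz":0,"tx":0.02,"ty":-0.01,"tz":1.62,"claw":0},{"rx":0,"ry":0,"rz":0,"tx":0.02,"ty":-0.01,"tz":1.62,"claw":0}]' 70
```

```text
t: 6.0
tcp_pos: [474.4, 355.9, 128.9]
ee_rot: [-3.134, 0.213, -0.003]
ft_force: [-1.3, -1.0, 6.4]
grip_width: 21.1
finger_force: 68.4
```

Run:
```python
from h import *
c=cap('wrist');cap('side','s3.png')
a=c['img'][60:384,120:400];b=cv2.imread('pics/s3.png')[230:330,170:280]
a=cv2.resize(a,None,fx=1.4,fy=1.4);b=cv2.resize(b,None,fx=3.6,fy=3.6,interpolation=2)
h=max(a.shape[0],b.shape[0]);f=lambda x:np.vstack([x,np.zeros((h-x.shape[0],x.shape[1],3),np.uint8)])
cv2.imwrite('pics/m3.png',np.hstack([f(a),f(b)]))
s=robot.read_state();print(s['grip_width'],s['ft_force'],s['finger_force'])
```

```text
20.869418622838403 [-1.43290568 -2.28520997  6.58851777] 68.43043327331543
```

View pics/m3.png

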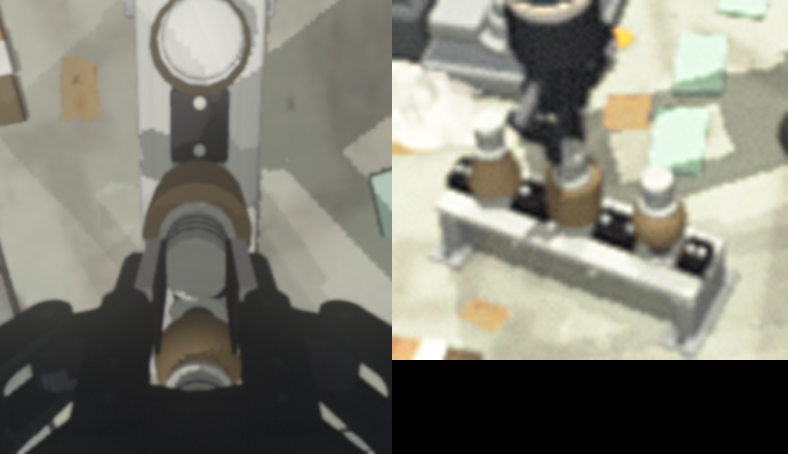

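Left: the head is between the pads; right (side camera): the gripper is on the middle wheel, the neighbours are clear. Lifting.

```bash
python3 -m creep '[{"rx":0,"ry":0,"rz":0,"tx":0,"ty":0,"tz":-0.05,"claw":0},{"rx":0,"ry":0,"rz":0,"tx":0,"ty":0,"tz":-0.1,"claw":0},{"rx":0,"ry":0,"rz":0,"tx":0,"ty":0,"tz":-0.2,"claw":0},{"rx":0,"ry":0,"rz":0,"tx":0,"ty":0,"tz":-0.4,"claw":0},{"rx":0,"ry":0,"rz":0,"tx":0,"ty":0,"tz":-0.9,"claw":0},{"rx":0,"ry":0,"rz":0,"tx":0,"ty":0,"tz":-1.5,"claw":0},{"rx":0,"ry":0,"rz":0,"tx":0,"ty":0,"tz":-2.2,"claw":0},{"rx":0,"ry":0,"rz":0,"tx":0,"ty":0,"tz":-2.2,"claw":0},{"rx":0,"ry":0,"rz":0,"tx":0,"ty":0,"tz":-2.2,"claw":0}]' 70
python3 - <<'E'
from h import *
c=cap('side','s4.png')
for t in('straight_wheel','nose','pile','edger'):
    for d in robot.tip_of(t,'side')[:3]:
        r,q=d['centre'];print(t,d['confidence'],q*512,r*384)
c=cap('wrist','w4.png')
for n,z in [('nose',85),('straight_wheel',200),('edger',0),('pile',105)]:
    for d in robot.tip_of(n,'wrist')[:2]:
        r,q=d['centre'];print(n,round(d['confidence'],2),round(q*512),round(r*384),at(c,q*512,r*384,z).round(1))
print(togo([620,125,262]))
E
```

```text
t: 7.22
tcp_pos: [473.2, 355.6, 259.3]
ee_rot: [-3.134, 0.213, 0.0]
ft_force: [-0.4, -0.1, -4.2]
grip_width: 21.0
finger_force: 69.7
straight_wheel 0.9 218.6752 259.584
nose 0.96 202.2912 229.2096
edger 0.65 212.48 229.40160000000003
edger 0.56 244.3776 295.7952
straight_wheel 0.94 264 196 [475.3 352.2 200. ]
[ 2.939  3.478 -0.047]
```

```bash
python3 -m creep '[{"rx":0,"ry":0,"rz":0,"tx":0.3,"ty":0.3,"tz":-0.4,"claw":0},{"rx":0,"ry":0,"rz":0,"tx":2.0,"ty":3.4,"tz":-0.4,"claw":0},{"rx":0,"ry":0,"rz":0,"tx":2.0,"ty":3.4,"tz":-0.4,"claw":0},{"rx":0,"ry":0,"rz":0,"tx":2.0,"ty":3.4,"tz":-0.4,"claw":0},{"rx":0,"ry":0,"rz":0,"tx":2.0,"ty":3.4,"tz":-0.4,"claw":0},{"rx":0,"ry":0,"rz":0,"tx":2.0,"ty":3.4,"tz":-0.4,"claw":0},{"rx":0,"ry":0,"rz":0,"tx":2.0,"ty":3.4,"tz":-0.4,"claw":0},{"rx":0,"ry":0,"rz":0,"tx":2.0,"ty":3.4,"tz":-0.4,"claw":0}]' 70
python3 - <<'E'
from h import *
s=robot.read_state();print(s['tcp_pos'])
c=cap('wrist','w5.png')
for n,z in [('nose',85),('straight_wheel',222),('pile',105)]:
    for d in robot.tip_of(n,'wrist')[:2]:
        r,q=d['centre'];print(n,round(d['confidence'],2),round(q*512),round(r*384),at(c,q*512,r*384,z).round(1))
cv2.imwrite('pics/w5b.png',cv2.resize(c['img'],None,fx=1.55,fy=1.55,interpolation=2))
E
```

```text
t: 8.72
tcp_pos: [564.4, 138.5, 283.5]
ee_rot: [-3.134, 0.211, 0.0]
ft_force: [0.2, -0.0, -4.3]
grip_width: 20.5
finger_force: 69.9
[564.39786239 138.52865311 283.51414629]
nose 0.94 272 109 [623.9 117.5  85. ]
nose 0.54 438 81 [630.7 -73.2  85. ]
straight_wheel 0.86 263 198 [564.6 136.9 222. ]
pile 0.93 435 79 [634.2 -58.  105. ]
```

View pics/w5b.png

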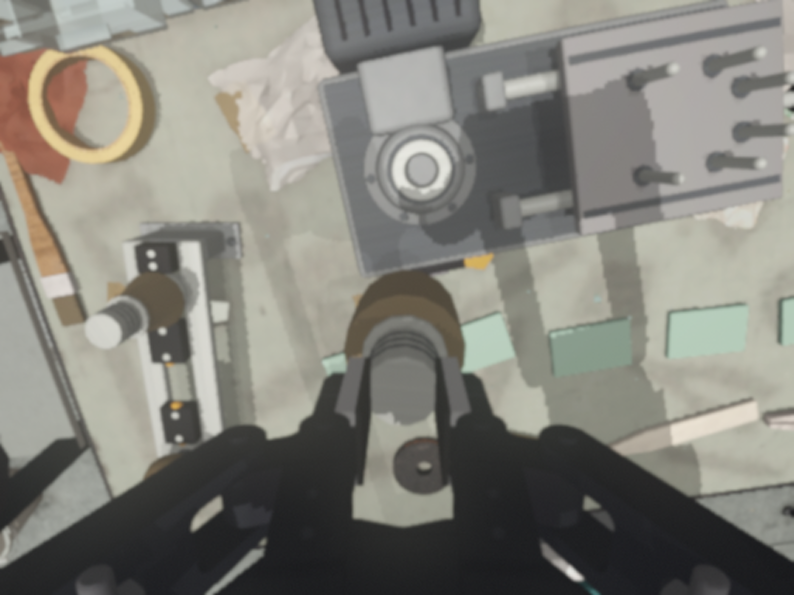

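The wrist picture shows the nose ring at about (271,108), unscaled pixels. The held wheel is ahead of the fingers, with the front of its drum's lower rim at (261,174). The pins are on the right around (450,80).

Run:
```python
from h import *
c=cap('wrist');s=robot.read_state();p=np.array(s['tcp_pos']);T=R.from_rotvec(s['ee_rot'])
print('tool x',T.apply([1,0,0]),T.apply([0,0,1]))
# nose ellipse
im=c['img'];g=cv2.cvtColor(im[85:132,245:300],6)
H=cv2.HoughCircles(cv2.resize(g,None,fx=6,fy=6,interpolation=2),cv2.HOUGH_GRADIENT,1,200,param1=80,param2=20,minRadius=90,maxRadius=150)
print([(245+x/6,85+y/6,r/6,at(c,245+x/6,85+y/6,85).round(1)) for x,y,r in H[0][:3]])
for u,v,z in [(261,174,234.6),(222,221,276),(300,221,276)]:
    q=at(c,u,v,z)
    print(T.inv().apply(q-p).round(1))
m=proj(c,[p+T.apply([24*np.cos(a),24*np.sin(a),-106+154.6]) for a in np.linspace(0,6.28,60)])
o=im.copy()
for dz,r,col in [(49,24,(0,0,255)),(67-60,24,(0,255,0))]:
  zz=234.6 if dz==49 else 276.6
  P=[[p[0]+r*np.cos(a),p[1]+r*np.sin(a),zz] for a in np.linspace(0,6.28,80)]
  cv2.polylines(o,[np.int32(proj(c,P)*8)],True,col,1,cv2.LINE_AA,3)
P=[[p[0]+13*np.cos(a),p[1]+13*np.sin(a),308] for a in np.linspace(0,6.28,80)]
cv2.polylines(o,[np.int32(proj(c,P)*8)],True,(255,0,0),1,cv2.LINE_AA,3)
cv2.imwrite('pics/o5.png',cv2.resize(o[150:300,190:330],None,fx=4,fy=4,interpolation=2))
```

```text
tool x [ 9.90891224e-01 -1.34664701e-01 -1.65465542e-05] [ 5.94214448e-06  1.66595795e-04 -9.99999986e-01]
[(np.float32(271.25), np.float32(109.583336), np.float32(19.25), array([624. , 117.6,  85. ]))]
[22.1 -0.  49. ]
[  3.3 -23.4   7.6]
[ 3.3 23.1  7.6]
```

View pics/o5.png

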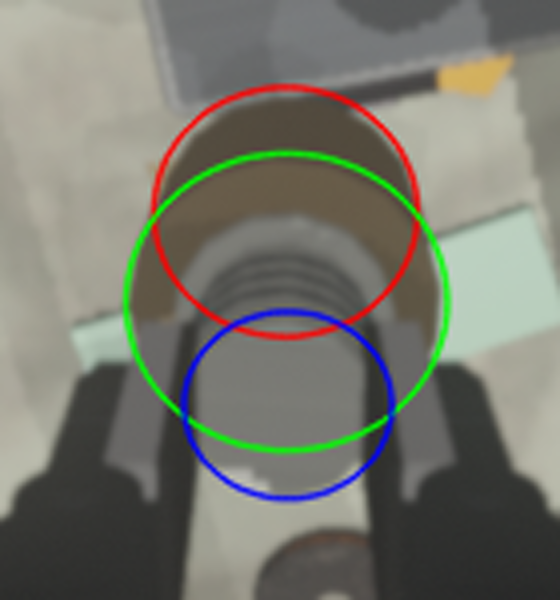

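```bash
python3 - <<'E'
from h import *
print(togo([625.3,117.4,205]))
E
python3 -m creep '[{"rx":0,"ry":0,"rz":0,"tx":1.05,"ty":0.21,"tz":0,"claw":0},{"rx":0,"ry":0,"rz":0,"tx":1.05,"ty":0.21,"tz":0,"claw":0},{"rx":0,"ry":0,"rz":0,"tx":1.05,"ty":0.21,"tz":0.4,"claw":0},{"rx":0,"ry":0,"rz":0,"tx":1.05,"ty":0.21,"tz":0.9,"claw":0},{"rx":0,"ry":0,"rz":0,"tx":1.05,"ty":0.21,"tz":1.3,"claw":0},{"rx":0,"ry":0,"rz":0,"tx":1.05,"ty":0.21,"tz":1.3,"claw":0},{"rx":0,"ry":0,"rz":0,"tx":1.05,"ty":0.21,"tz":1.3,"claw":0}]'
python3 - <<'E'
from h import *
print(togo([625.3,117.4,163]))
for n in('scene','side'):
    c=cap(n,n+'6.png')
a=cv2.imread('pics/scene6.png')[95:185,220:330];b=cv2.imread('pics/side6.png')[185:275,150:260]
cv2.imwrite('pics/m6.png',cv2.resize(np.hstack([a,b]),None,fx=3.6,fy=3.6,interpolation=2))
E
```

```text
[1.048 0.204 1.31 ]
t: 9.85
tcp_pos: [626.2, 116.6, 206.6]
ee_rot: [-3.134, 0.213, -0.002]
ft_force: [0.6, 0.5, -3.2]
grip_width: 20.7
finger_force: 69.0
[-0.019 -0.011  0.727]
```

View pics/m6.png

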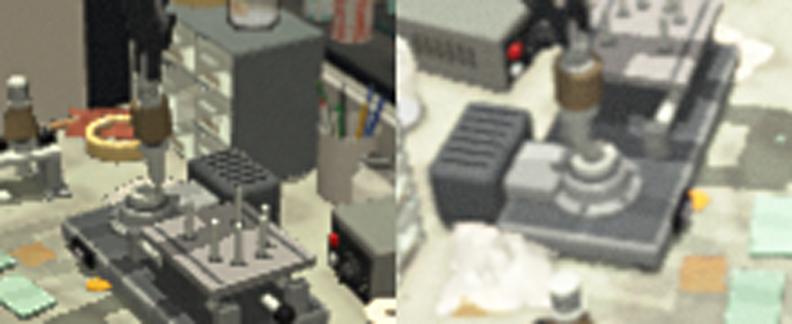

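Both views show the shank just above the nose ring, at about (263,147) in scene and (312,230) in side. I'll check the alignment by projecting it.

Run:
```python
from h import *
s=robot.read_state();p=np.array(s['tcp_pos']);ax=p+[-1.5,.2,0];fl=p[2]-66.9
for n,x0,y0,off in(('scene',220,95,0),('side',150,185,110)):
    c=cap(n);o=c['img'].copy()
    o=cv2.resize(o[y0:y0+90,x0:x0+110],None,fx=6,fy=6,interpolation=2)
    def ring(x,y,z,r,col):
        P=[[x+r*np.cos(a),y+r*np.sin(a),z] for a in np.linspace(0,6.28,60)]
        q=(proj(c,P)-[x0,y0]+.5)*6;cv2.polylines(o,[np.int32(q)],True,col,1,cv2.LINE_AA)
    ring(624,117.6,85,22,(0,0,255));ring(624,117.6,85,12.5,(0,0,255))
    ring(ax[0],ax[1],fl,19,(0,255,0));ring(ax[0],ax[1],fl-44,9,(0,255,0));ring(ax[0],ax[1],fl+18,24,(255,255,0))
    cv2.imwrite(f'pics/{n}7.png',o[100:,100:500])
cv2.imwrite('pics/m7.png',np.hstack([cv2.imread('pics/scene7.png'),cv2.imread('pics/side7.png')]))
```

```text
(no output)
```

View pics/m7.png

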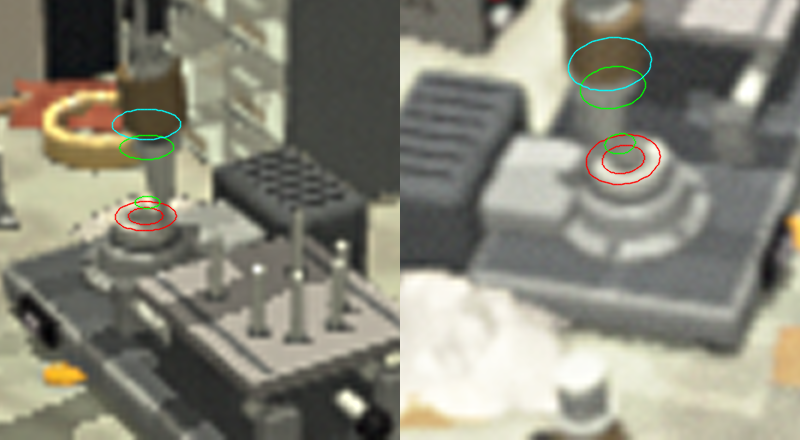

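The overlays show the actual wheel leaning about 4-5° with its lower end towards +x: shank tip at (158,200) against the ring at (145,217) in the scene crop, and the same sense in the side crop. I'll measure this with numbers.

```bash
cat >> h.py <<'E'
def drum(c,P):
    "centroid px of brown blob near projected P; also axis direction in px"
    u,v=proj(c,P)[0].astype(int);x0,y0=u-18,v-18
    hsv=cv2.cvtColor(c['img'][y0:y0+36,x0:x0+36],cv2.COLOR_BGR2HSV)
    m=((hsv[...,0]>5)&(hsv[...,0]<25)&(hsv[...,1]>70)&(hsv[...,2]>40)&(hsv[...,2]<190)).astype(np.uint8)
    n,l,st,ce=cv2.connectedComponentsWithStats(m)
    k=1+np.argmin(np.hypot(*(ce[1:]-18).T)-np.sqrt(st[1:,4])); return ce[k]+[x0,y0],st[k]
def drum3(P):
    rs=[]
    for n in('scene','side'):
        c=cap(n);q,st=drum(c,P);rs.append(ray(c,*q));print(n,q.round(1),proj(c,P)[0].round(1),st[2:])
    return tri(rs)
E
python3 - <<'E'
from h import *
s=robot.read_state();p=np.array(s['tcp_pos'])
print('held drum',drum3(p-[0,0,28]),'expected',p-[0,0,28])
for n,w in(('far',[553,345,101]),('near',[395,368,101])):
    print(n,drum3(np.array(w)))
rs={}
for n in('scene','side'):
    c=cap(n)
    for t,z in(('nose',85),('pile',105),('edger',0),('straight_wheel',140)):
        for d in robot.tip_of(t,n)[:1]:
            r,q=d['centre'];rs.setdefault(t,[]).append(ray(c,q*512,r*384));print(t,n,round(d['confidence'],2),(q*512,r*384),at(c,q*512,r*384,z).round(1))
for t in rs: print(t,tri(rs[t]).round(1))
E
```

```text
scene [254.7 130.6] [260.8 127.4] [ 26  18 282]
side [200.7 209.3] [200.3 207.1] [ 13  14 119]
held drum [612.1246319  126.42296288 171.15465851] expected [626.40280279 116.44212678 178.89019063]
scene [225.1 129.3] [225.4 127.1] [10 10 79]
side [198.  279.1] [196.6 275. ] [ 15  12 131]
far [549.91647114 347.90805683  88.01008307]
scene [191.2 133.2] [191.6 132.3] [ 9  8 60]
side [243.5 293.2] [242.4 291.1] [ 15  12 108]
near [391.91417307 370.21983572  95.47611199]
nose scene 0.96 (260.9152, 148.6848) [619.8 104.5  85. ]
pile scene 0.9 (289.4848, 162.3168) [653.8 -80.2 105. ]
edger scene 0.96 (271.8208, 171.6864) [638.2  38.3   0. ]
straight_wheel scene 0.58 (263.3216, 135.8976) [634.8 110.2 140. ]
nose side 0.75 (200.9088, 227.904) [632.1 120.8  85. ]
pile side 0.91 (218.5216, 190.88639999999998) [637.4 -77.9 105. ]
edger side 0.68 (214.3232, 228.096) [625.6  22.4   0. ]
straight_wheel side 0.6 (202.496, 215.50080000000003) [622.9 114.4 140. ]
nose [630.2 117.7  79.1]
pile [645.4 -84.2 104.3]
edger [627.6  26.3   6.5]
straight_wheel [629.7 109.  138.2]
```

```bash
python3 -m creep '[{"rx":0,"ry":-0.4,"rz":0,"tx":0,"ty":0,"tz":-0.05,"claw":0},{"rx":0,"ry":-0.75,"rz":0,"tx":0,"ty":0,"tz":-0.05,"claw":0},{"rx":0,"ry":-0.75,"rz":0,"tx":0,"ty":0,"tz":-0.05,"claw":0},{"rx":0,"ry":-0.75,"rz":0,"tx":0,"ty":0,"tz":-0.05,"claw":0}]'
python3 - <<'E'
from h import *
s=robot.read_state();p=np.array(s['tcp_pos']);ax=p+[0,0,0];fl=p[2]-66.9
O=[]
for n,x0,y0 in(('scene',237,110),('side',180,190)):
    c=cap(n);o=cv2.resize(c['img'][y0:y0+55,x0:x0+40],None,fx=10,fy=10,interpolation=2)
    L=lambda P:np.int32((proj(c,P)-[x0,y0]+.5)*10)
    a=L([[ax[0],ax[1],fl-44],[ax[0],ax[1],fl+92]]);cv2.line(o,tuple(map(int,a[0])),tuple(map(int,a[1])),(0,255,0),1)
    q=L([[624+22*np.cos(a),117.6+22*np.sin(a),85] for a in np.linspace(0,6.28,60)]);cv2.polylines(o,[q],True,(0,0,255),1)
    O.append(o)
cv2.imwrite('pics/m8.png',np.hstack(O));print(p)
E
```

```text
t: 11.35
tcp_pos: [625.4, 116.3, 208.4]
ee_rot: [-3.127, 0.213, 0.123]
ft_force: [0.2, -1.5, -4.7]
grip_width: 20.6
finger_force: 69.3
[625.39231981 116.34070865 208.35341739]
```

View pics/m8.png

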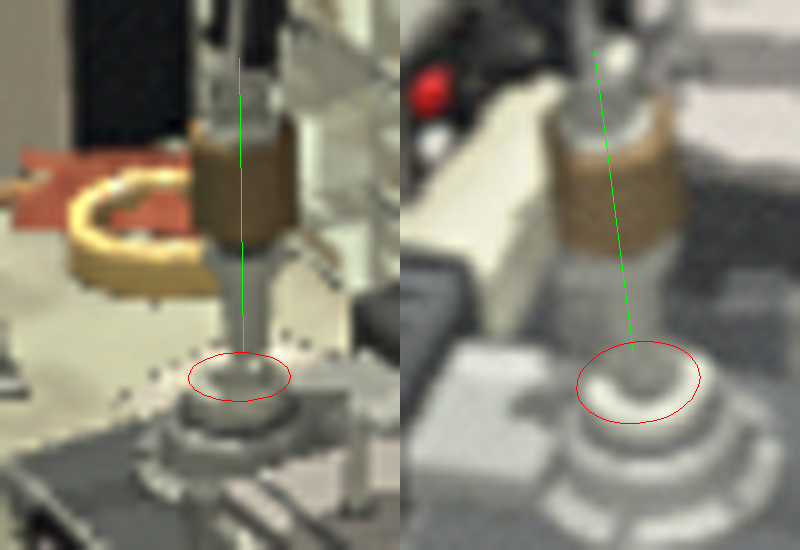

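Now the wheel is nearly upright. Scene crop: shank (249,330) over ring (239,378). Side crop: shank (617,300), ring (642,380). The tip is still about 4 mm too far in +x, so I'll shift back and lower gently.

```bash
python3 - <<'E'
from h import *
print(togo([622.9,116.5,208]),togo([622.9,116.5,185]))
E
python3 -m creep '[{"rx":0,"ry":-0.25,"rz":0,"tx":-0.04,"ty":0,"tz":0.0,"claw":0},{"rx":0,"ry":-0.25,"rz":0,"tx":-0.03,"ty":0,"tz":0.13,"claw":0},{"rx":0,"ry":-0.25,"rz":0,"tx":-0.02,"ty":0,"tz":0.26,"claw":0},{"rx":0,"ry":-0.25,"rz":0,"tx":-0.01,"ty":0,"tz":0.38,"claw":0},{"rx":0,"ry":-0.25,"rz":0,"tx":-0.01,"ty":0,"tz":0.38,"claw":0}]' 40
python3 - <<'E'
from h import *
s=robot.read_state();print(s['ft_force'],s['torque'],togo([622.9,116.5,170]),togo([622.9,116.5,163]))
E
```

```text
[-0.038  0.004  0.012] [-0.008  0.004  0.394]
t: 12.08
tcp_pos: [622.5, 116.7, 184.8]
ee_rot: [-3.123, 0.213, 0.166]
ft_force: [-1.1, -0.0, -4.3]
grip_width: 20.8
finger_force: 69.4
[-1.09763739 -0.03378885 -4.32817348] [-0.00412668 -0.09207858  0.04431569] [0.033 0.002 0.244] [0.045 0.002 0.361]
```

```bash
python3 -m creep '[{"rx":0,"ry":0,"rz":0,"tx":0.01,"ty":0,"tz":0.08,"claw":0},{"rx":0,"ry":0,"rz":0,"tx":0.02,"ty":0,"tz":0.16,"claw":0},{"rx":0,"ry":0,"rz":0,"tx":0.03,"ty":0,"tz":0.24,"claw":0},{"rx":0,"ry":0,"rz":0,"tx":0.03,"ty":0,"tz":0.24,"claw":0}]' 40
python3 - <<'E'
from h import *
s=robot.read_state();print(s['ft_force'],s['torque'],togo([622.9,116.5,163]))
E
```

```text
t: 12.58
tcp_pos: [623.1, 116.8, 170.7]
ee_rot: [-3.123, 0.213, 0.165]
ft_force: [0.5, 0.0, -4.5]
grip_width: 20.7
finger_force: 69.4
[ 0.54381692  0.01732405 -4.53228727] [ 0.31543414 -0.18770383 -0.00320603] [0.01  0.005 0.129]
```

```bash
python3 -m creep '[{"rx":0,"ry":0,"rz":0,"tx":0.01,"ty":0,"tz":0.06,"claw":0},{"rx":0,"ry":0,"rz":0,"tx":0.01,"ty":0,"tz":0.13,"claw":0},{"rx":0,"ry":0,"rz":0,"tx":0.01,"ty":0,"tz":0.13,"claw":0}]' 30
python3 - <<'E'
from h import *
s=robot.read_state();print(s['ft_force'],s['torque'],togo([622.9,116.5,158]))
E
```

```text
t: 12.95
tcp_pos: [622.9, 116.8, 163.0]
ee_rot: [-3.123, 0.213, 0.165]
ft_force: [0.2, 1.4, -5.3]
grip_width: 20.6
finger_force: 69.5
[ 0.19248366  1.36084798 -5.29092881] [ 0.50121708 -0.19704719 -0.03487511] [0.01  0.005 0.083]
```

```bash
python3 -m creep '[{"rx":0,"ry":0,"rz":0,"tx":0,"ty":0,"tz":0.05,"claw":0},{"rx":0,"ry":0,"rz":0,"tx":0,"ty":0,"tz":0.05,"claw":0}]' 30;python3 -m creep '[{"rx":0,"ry":0,"rz":0,"tx":0,"ty":0,"tz":0.05,"claw":0},{"rx":0,"ry":0,"rz":0,"tx":0,"ty":0,"tz":0.05,"claw":0}]' 30
```

```text
t: 13.2
tcp_pos: [622.7, 116.9, 160.3]
ee_rot: [-3.123, 0.213, 0.164]
ft_force: [-0.2, 1.7, -5.4]
grip_width: 20.6
finger_force: 69.5
t: 13.45
tcp_pos: [622.5, 116.8, 157.5]
ee_rot: [-3.123, 0.213, 0.164]
ft_force: [-0.4, 1.7, -2.9]
grip_width: 20.6
finger_force: 69.8
```

```bash
python3 -m creep '[{"rx":0,"ry":0,"rz":0,"tx":0,"ty":0,"tz":0.03,"claw":0},{"rx":0,"ry":0,"rz":0,"tx":0,"ty":0,"tz":0.03,"claw":0.4},{"rx":0,"ry":0,"rz":0,"tx":0,"ty":0,"tz":0.03,"claw":0.6},{"rx":0,"ry":0,"rz":0,"tx":0,"ty":0,"tz":0.03,"claw":1},{"rx":0,"ry":0,"rz":0,"tx":0,"ty":0,"tz":0.03,"claw":1},{"rx":0,"ry":0,"rz":0,"tx":0,"ty":0,"tz":0.03,"claw":1},{"rx":0,"ry":0,"rz":0,"tx":0,"ty":0,"tz":0.03,"claw":1}]' 30
python3 -m creep '[{"rx":0,"ry":0.5,"rz":0,"tx":-0.05,"ty":0,"tz":-0.5,"claw":1},{"rx":0,"ry":1,"rz":0,"tx":-0.1,"ty":0,"tz":-1,"claw":1},{"rx":0,"ry":1,"rz":0,"tx":-0.15,"ty":0,"tz":-1.5,"claw":1},{"rx":0,"ry":1,"rz":0,"tx":-0.3,"ty":0,"tz":-2.3,"claw":1},{"rx":0,"ry":1,"rz":0,"tx":-1.3,"ty":0,"tz":-2.3,"claw":1},{"rx":0,"ry":1,"rz":0,"tx":-1.3,"ty":0,"tz":-2.3,"claw":1},{"rx":0,"ry":1,"rz":0,"tx":-1.3,"ty":0,"tz":-2.3,"claw":1}]' 30
python3 - <<'E'
from h import *
O=[]
for n,x0,y0 in(('scene',237,110),('side',180,190)):
    c=cap(n);o=cv2.resize(c['img'][y0:y0+55,x0:x0+40],None,fx=6,fy=6,interpolation=2);O.append(o)
c=cap('wrist');cv2.imwrite('pics/w9.png',c['img'])
for t,z in(('straight_wheel',90),('pile',105),('nose',85)):
    for d in robot.tip_of(t,'wrist')[:2]:
        r,q=d['centre'];print(t,d['confidence'],q*512,r*384,at(c,q*512,r*384,z))
w=cv2.resize(c['img'][20:240,150:],None,fx=.85,fy=.85)
a=np.hstack(O);h=max(a.shape[0],w.shape[0]);f=lambda x:np.vstack([x,np.zeros((h-x.shape[0],x.shape[1],3),np.uint8)])
cv2.imwrite('pics/m9.png',np.hstack([f(a),f(w)]))
E
```

```text
t: 14.32
tcp_pos: [622.5, 116.8, 155.7]
ee_rot: [-3.123, 0.213, 0.164]
ft_force: [0.1, -0.6, -0.5]
grip_width: 85.3
finger_force: 0.0
t: 15.2
tcp_pos: [560.0, 125.4, 301.4]
ee_rot: [-3.134, 0.213, -0.001]
ft_force: [-0.5, 0.3, 0.3]
grip_width: 85.5
finger_force: 0.0
straight_wheel 0.73 259.1232 109.28640000000001 [622.04203473 118.26832936  90.        ]
pile 0.85 415.3856 80.1024 [631.28869558 -59.09071739 105.        ]
nose 0.53 509.4912 198.1824 [ 465.84613747 -197.17821577   85.        ]
```

View pics/m9.png

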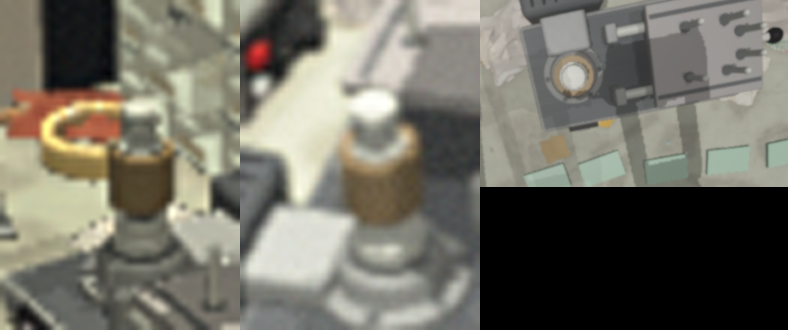

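The wheel stands upright in the spindle, seen in scene at (257,136), in side at (203,215) and in wrist at (259,109). The five blanks and the pins are unchanged. Next the hammer.

```bash
python3 - <<'E'
from h import *
c=cap('scene')
a=at(c,276.5,237,72);b=at(c,150+303/2.3,110+395/2.3,40);print(a,b)
c=cap('side')
a=at(c,150+352/2.5,110+128/2.5,80);b=at(c,150+415/2.5,110+95/2.5,44);print(a,b)
s=robot.read_state();print(s['joint_pos'],togo([413,-400,330]))
E
python3 -m creep '[{"rx":0,"ry":0,"rz":0,"tx":-1.2,"ty":8.9,"tz":-0.5,"claw":1},{"rx":0,"ry":0,"rz":0,"tx":-1.2,"ty":8.9,"tz":-0.5,"claw":1},{"rx":0,"ry":0,"rz":0,"tx":-1.2,"ty":8.9,"tz":-0.5,"claw":1},{"rx":0,"ry":0,"rz":0,"tx":-1.2,"ty":8.9,"tz":-0.5,"claw":1},{"rx":0,"ry":0,"rz":0,"tx":-1.2,"ty":8.9,"tz":-0.5,"claw":1},{"rx":0,"ry":0,"rz":0,"tx":-1.2,"ty":8.9,"tz":-0.5,"claw":1},{"rx":0,"ry":0,"rz":0,"tx":-1.2,"ty":8.9,"tz":-0.5,"claw":1},{"rx":0,"ry":0,"rz":0,"tx":-1.2,"ty":8.9,"tz":-0.5,"claw":1},{"rx":0,"ry":0,"rz":0,"tx":-1.2,"ty":8.9,"tz":-0.5,"claw":1},{"rx":0,"ry":0,"rz":0,"tx":-1.2,"ty":8.9,"tz":-0.5,"claw":1}]' 30
python3 - <<'E'
from h import *
s=robot.read_state();print(s['joint_pos'],togo([413,-400,330]))
c=cap('wrist','w10.png')
for t,z in(('soft_hammer',8),('hammer_rest',8),('blank_1',0)):
    for d in robot.tip_of(t,'wrist')[:5]:
        r,q=d['centre'];print(t,round(d['confidence'],2),q*512,r*384,at(c,q*512,r*384,z).round(1))
print([d for d in robot.search_frame('soft_hammer','wrist')[:2]])
E
```

```text
[ 420.26143432 -407.13604233   72.        ] [ 361.38163923 -548.93327868   40.        ]
[ 418.83998828 -392.55290096   80.        ] [ 340.2034553  -587.15860274   44.        ]
[9.94932484e-02 2.53085517e-01 1.43710979e+00 1.16119946e-04
 1.45185369e+00 1.80649109e+00] [-1.244  9.006 -0.486]
t: 16.85
tcp_pos: [415.3, -397.1, 330.7]
ee_rot: [3.133, -0.22, -0.001]
ft_force: [0.3, 0.2, -0.2]
grip_width: 85.6
finger_force: 0.0
[-8.82822021e-01  2.36988716e-01  1.38794519e+00 -6.17924997e-04
  1.51647782e+00  8.27906606e-01] [-0.03   0.053  0.012]
soft_hammer 0.73 258.4064 141.696 [ 424.  -395.8    8. ]
hammer_rest 0.9 264.3968 144.6144 [ 418.1 -404.5    8. ]
hammer_rest 0.83 411.4944 176.1024 [ 334.  -636.8    8. ]
hammer_rest 0.66 480.4096 128.4864 [ 397.3 -748.6    8. ]
blank_1 0.97 42.2912 174.29760000000002 [421.  -27.6   0. ]
blank_1 0.76 110.1824 157.4016 [ 432.1 -151.5    0. ]
blank_1 0.69 179.5072 149.29919999999998 [ 428.7 -267.7    0. ]
[{'bbox': [0.4783, 0.3365, 0.7256, 0.4693], 'confidence': 0.61}]
```

Run:
```python
from h import *
im=cv2.imread('pics/w10.png');c=cap('wrist')
x0,y0=245,120;h=cv2.cvtColor(im[y0:195,x0:385],cv2.COLOR_BGR2HSV)
m=((h[...,0]>8)&(h[...,0]<28)&(h[...,1]>90)&(h[...,2]>70)).astype(np.uint8)
n,l,st,ce=cv2.connectedComponentsWithStats(m);k=1+np.argmax(st[1:,4]);print(st[k],ce[k])
ys,xs=np.nonzero(l==k);P=np.array([at(c,x0+x,y0+y,46) for x,y in zip(xs,ys)])[:,:2]
mu=P.mean(0);w,v=np.linalg.eigh(np.cov(P.T));d=v[:,1];t=(P-mu)@d
print(mu,d,np.degrees(np.arctan2(d[1],d[0])),np.sqrt(w),t.min(),t.max())
print(mu+d*t.min(),mu+d*t.max())
# white nylon top
h=cv2.cvtColor(im[100:200,220:300],cv2.COLOR_BGR2HSV);m=((h[...,1]<40)&(h[...,2]>180)).astype(np.uint8)
n,l,st,ce=cv2.connectedComponentsWithStats(m)
for i in np.argsort(-st[1:,4])[:4]+1: print(st[i],ce[i]+[220,100],at(c,*(ce[i]+[220,100]),80).round(1))
# dark pad
m=((h[...,2]<60)).astype(np.uint8);n,l,st,ce=cv2.connectedComponentsWithStats(m)
for i in np.argsort(-st[1:,4])[:2]+1: print('pad',st[i]+[220,100,0,0,0],at(c,*(ce[i]+[220,100]),8).round(1))
```

```text
[  29   22   98   38 1311] [79.38443936 41.13119756]
[ 388.73096539 -485.12120782] [0.39308045 0.91950408] 66.8536896167321 [ 5.71637423 43.57512082] -73.98607315080142 77.54751162824729
[ 359.64848637 -553.15170418] [ 419.21337626 -413.81595425]
[ 35  41  19  19 209] [265.24401914 151.37799043] [ 420.5 -400.    80. ]
pad [254 120  26  13 164] [ 447.9 -407.     8. ]
pad [238 145  21  24 139] [ 400.8 -367.3    8. ]
```

```bash
python3 - <<'E'
from h import *
print(togo([425,-398,210]))
E
python3 -m creep '[{"rx":0,"ry":0,"rz":-1.7,"tx":0.13,"ty":0,"tz":0.3,"claw":1},{"rx":0,"ry":0,"rz":-3.4,"tx":0.13,"ty":0,"tz":0.6,"claw":1},{"rx":0,"ry":0,"rz":-5.1,"tx":0.15,"ty":0.04,"tz":0.9,"claw":1},{"rx":0,"ry":0,"rz":-6.8,"tx":0.15,"ty":0.04,"tz":1.2,"claw":1},{"rx":0,"ry":0,"rz":-8.5,"tx":0.15,"ty":0.04,"tz":1.5,"claw":1},{"rx":0,"ry":0,"rz":-10.2,"tx":0.15,"ty":0.04,"tz":1.8,"claw":1},{"rx":0,"ry":0,"rz":-11.9,"tx":0.15,"ty":0.04,"tz":2.0,"claw":1},{"rx":0,"ry":0,"rz":-12.5,"tx":0.15,"ty":0.04,"tz":2.0,"claw":1},{"rx":0,"ry":0,"rz":-12.5,"tx":0.15,"ty":0.04,"tz":2.0,"claw":1}]' 30
python3 - <<'E'
from h import *
c=cap('wrist','w11.png');s=robot.read_state();p=np.array(s['tcp_pos']);T=R.from_rotvec(s['ee_rot'])
print(p,T.apply([1,0,0]),proj(c,[p[0],p[1],80]))
for t,z in(('soft_hammer',8),('hammer_rest',8)):
    for d in robot.tip_of(t,'wrist')[:3]:
        r,q=d['centre'];print(t,round(d['confidence'],2),q*512,r*384,at(c,q*512,r*384,z).round(1))
im=c['img']
h=cv2.cvtColor(im,cv2.COLOR_BGR2HSV);m=((h[...,1]<50)&(h[...,2]>150)).astype(np.uint8)
n,l,st,ce=cv2.connectedComponentsWithStats(m)
for i in range(1,n):
    if st[i,4]>300: print(st[i],ce[i],at(c,*ce[i],80).round(1))
E
```

```text
[0.15  0.069 2.02 ]
t: 18.27
tcp_pos: [425.2, -396.7, 211.2]
ee_rot: [-2.616, -1.74, -0.0]
ft_force: [-0.0, -0.1, 0.1]
grip_width: 85.5
finger_force: 0.0
[ 425.20183954 -396.92013236  211.35424001] [ 3.87644906e-01  9.21808780e-01 -4.44073450e-06] [[259.07343391 176.99071714]]
soft_hammer 0.86 260.4032 165.00480000000002 [ 425.4 -400.4    8. ]
hammer_rest 0.9 265.6768 330.2016 [ 338.6 -628.     8. ]
hammer_rest 0.86 254.72 164.1984 [ 419.5 -396.8    8. ]
[ 153    0  106  124 7399] [206.9544533   62.78902554] [ 422.9 -281.8   80. ]
[  248     0   264   190 28186] [375.04715107  83.11179309] [ 557.1 -356.3   80. ]
[   0    6   53   90 1602] [32.06179775 46.58489388] [ 283.3 -205.5   80. ]
[ 369   37   50   69 2370] [392.25063291  69.81476793] [ 575.1 -351.2   80. ]
[242 164  37  32 829] [258.93968637 180.40651387] [ 423.7 -400.1   80. ]
[  102   184   256   160 15616] [224.36814805 271.69403176] [ 349.5 -480.    80. ]
[ 375  187  137   73 1096] [442.87773723 223.22627737] [ 583.5 -517.1   80. ]
[218 188  31  31 464] [233.15732759 203.96336207] [ 390.2 -412.7   80. ]
[468 256  44  40 415] [485.05301205 271.78554217] [ 615.6 -594.3   80. ]
[485 291  27  27 304] [503.58881579 301.81578947] [ 629.6 -643.9   80. ]
```

```bash
python3 - <<'E'
from h import *
print(togo([424.6,-399.6,38]))
E
python3 -m creep '[{"rx":0,"ry":0,"rz":0,"tx":-0.04,"ty":0.01,"tz":0.6,"claw":1},{"rx":0,"ry":0,"rz":0,"tx":-0.045,"ty":0.01,"tz":1.4,"claw":1},{"rx":0,"ry":0,"rz":0,"tx":-0.045,"ty":0.01,"tz":2.2,"claw":1},{"rx":0,"ry":0,"rz":0,"tx":-0.045,"ty":0.01,"tz":2.7,"claw":1},{"rx":0,"ry":0,"rz":0,"tx":-0.045,"ty":0.01,"tz":2.89,"claw":1},{"rx":0,"ry":0,"rz":0,"tx":-0.045,"ty":0.01,"tz":2.89,"claw":0},{"rx":0,"ry":0,"rz":0,"tx":-0.045,"ty":0.01,"tz":2.89,"claw":0},{"rx":0,"ry":0,"rz":0,"tx":-0.045,"ty":0.01,"tz":2.89,"claw":0},{"rx":0,"ry":0,"rz":0,"tx":-0.045,"ty":0.01,"tz":2.89,"claw":0},{"rx":0,"ry":0,"rz":0,"tx":-0.045,"ty":0.01,"tz":2.89,"claw":0}]' 110
```

```text
[-0.038  0.005  2.891]
t: 19.68
tcp_pos: [424.9, -401.2, 39.9]
ee_rot: [2.614, 1.737, 0.0]
ft_force: [-1.7, 1.5, 7.6]
grip_width: 34.0
finger_force: 108.8
```

```bash
python3 -m creep '[{"rx":0,"ry":0,"rz":0,"tx":0,"ty":0,"tz":-0.3,"claw":0},{"rx":0,"ry":0,"rz":0,"tx":0,"ty":0,"tz":-1,"claw":0},{"rx":0,"ry":0,"rz":0,"tx":0,"ty":0,"tz":-2,"claw":0},{"rx":0,"ry":0,"rz":0,"tx":0,"ty":0,"tz":-3,"claw":0},{"rx":0,"ry":0,"rz":0,"tx":0,"ty":0,"tz":-4,"claw":0},{"rx":0,"ry":0,"rz":0,"tx":0,"ty":0,"tz":-4,"claw":0},{"rx":0,"ry":0,"rz":0,"tx":0,"ty":0,"tz":-4,"claw":0}]' 110
python3 - <<'E'
from h import *
print(togo([622,110,280]))
c=cap('wrist','w12.png')
for t,z in(('soft_hammer',8),('hammer_rest',8)):
    for d in robot.tip_of(t,'wrist')[:4]:
        r,q=d['centre'];print(t,round(d['confidence'],2),q*512,r*384,at(c,q*512,r*384,z).round(1))
E
```

```text
t: 20.55
tcp_pos: [423.6, -399.5, 277.2]
ee_rot: [-2.616, -1.738, 0.0]
ft_force: [-0.9, 0.2, -4.0]
grip_width: 33.8
finger_force: 110.7
[ 9.109 -0.241 -0.041]
soft_hammer 0.96 255.488 211.392 [ 384.4 -478.2    8. ]
hammer_rest 0.83 265.0112 304.01279999999997 [ 335.1 -634.8    8. ]
hammer_rest 0.67 257.28 152.2176 [ 421.6 -397.1    8. ]
```

```bash
python3 -m creep '[{"rx":0,"ry":0,"rz":0,"tx":9.1,"ty":-0.2,"tz":-0.1,"claw":0},{"rx":0,"ry":0,"rz":0,"tx":9.1,"ty":-0.2,"tz":-0.1,"claw":0},{"rx":0,"ry":0,"rz":0,"tx":9.1,"ty":-0.2,"tz":-0.1,"claw":0},{"rx":0,"ry":0,"rz":0,"tx":9.1,"ty":-0.2,"tz":-0.1,"claw":0},{"rx":0,"ry":0,"rz":0,"tx":9.1,"ty":-0.2,"tz":-0.1,"claw":0},{"rx":0,"ry":0,"rz":0,"tx":9.1,"ty":-0.2,"tz":-0.1,"claw":0},{"rx":0,"ry":0,"rz":0,"tx":9.1,"ty":-0.2,"tz":-0.1,"claw":0},{"rx":0,"ry":0,"rz":0,"tx":9.1,"ty":-0.2,"tz":-0.1,"claw":0},{"rx":0,"ry":0,"rz":0,"tx":9.1,"ty":-0.2,"tz":-0.1,"claw":0},{"rx":0,"ry":0,"rz":0,"tx":9.1,"ty":-0.2,"tz":-0.1,"claw":0}]' 110
python3 - <<'E'
from h import *
s=robot.read_state();p=np.array(s['tcp_pos']);print(p,togo([622,117.5,235]))
O=[]
for n,x0,y0 in(('scene',237,90),('side',180,165)):
    c=cap(n);o=cv2.resize(c['img'][y0:y0+70,x0:x0+50],None,fx=8,fy=8,interpolation=2);O.append(o)
cv2.imwrite('pics/m13.png',np.hstack(O))
E
```

```text
t: 21.95
tcp_pos: [624.7, 111.3, 281.3]
ee_rot: [-2.611, -1.743, 0.003]
ft_force: [-0.4, -1.4, -3.5]
grip_width: 34.1
finger_force: 110.7
[624.7008446  111.28323719 281.32570197] [ 0.078 -0.079  0.772]
```

View pics/m13.png

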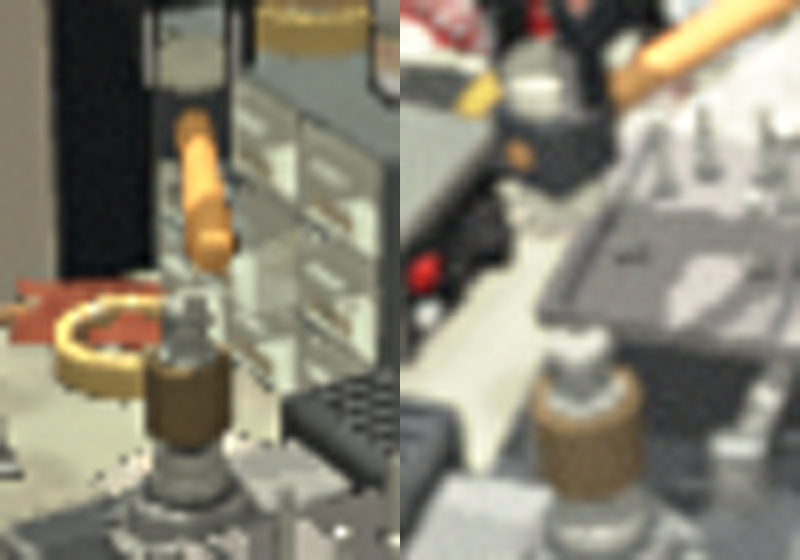

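The hammer is level and above the wheel: scene head at (190,110) over the wheel's head at (188,310) in the crop, and the side crop agrees. Moving down to the head.

```bash
python3 -m creep '[{"rx":0,"ry":0,"rz":0,"tx":0.08,"ty":-0.08,"tz":0,"claw":0},{"rx":0,"ry":0,"rz":0,"tx":0.08,"ty":-0.08,"tz":0.4,"claw":0},{"rx":0,"ry":0,"rz":0,"tx":0.08,"ty":-0.08,"tz":0.8,"claw":0},{"rx":0,"ry":0,"rz":0,"tx":0.08,"ty":-0.08,"tz":0.95,"claw":0},{"rx":0,"ry":0,"rz":0,"tx":0.08,"ty":-0.08,"tz":0.95,"claw":0}]' 110
python3 -m creep '[{"rx":0,"ry":0,"rz":0,"tx":0,"ty":0,"tz":0.05,"claw":0},{"rx":0,"ry":0,"rz":0,"tx":0,"ty":0,"tz":0.1,"claw":0},{"rx":0,"ry":0,"rz":0,"tx":0,"ty":0,"tz":0.1,"claw":0}]' 110
python3 -m creep '[{"rx":0,"ry":0,"rz":0,"tx":0,"ty":0,"tz":0.05,"claw":0},{"rx":0,"ry":0,"rz":0,"tx":0,"ty":0,"tz":0.05,"claw":0}]' 110
```

```text
t: 22.68
tcp_pos: [621.6, 113.4, 226.4]
ee_rot: [-2.617, -1.737, 0.002]
ft_force: [-0.0, 0.6, -3.5]
grip_width: 33.7
finger_force: 110.7
t: 23.05
tcp_pos: [622.2, 114.0, 220.9]
ee_rot: [-2.617, -1.739, -0.0]
ft_force: [0.7, 0.4, -3.8]
grip_width: 34.1
finger_force: 110.7
t: 23.3
tcp_pos: [621.9, 114.0, 217.5]
ee_rot: [-2.616, -1.739, 0.001]
ft_force: [0.5, 0.5, -3.4]
grip_width: 34.2
finger_force: 110.7
```

```bash
python3 -m creep '[{"rx":0,"ry":0,"rz":0,"tx":0.06,"ty":-0.02,"tz":0,"claw":0},{"rx":0,"ry":0,"rz":0,"tx":0.06,"ty":-0.02,"tz":0.03,"claw":0},{"rx":0,"ry":0,"rz":0,"tx":0.06,"ty":-0.02,"tz":0.03,"claw":0}]' 110
python3 -m creep '[{"rx":0,"ry":0,"rz":0,"tx":0,"ty":0,"tz":0.03,"claw":0},{"rx":0,"ry":0,"rz":0,"tx":0,"ty":0,"tz":0.03,"claw":0}]' 110
python3 -m creep '[{"rx":0,"ry":0,"rz":0,"tx":0,"ty":0,"tz":0.03,"claw":0},{"rx":0,"ry":0,"rz":0,"tx":0,"ty":0,"tz":0.03,"claw":0}]' 110
python3 -m creep '[{"rx":0,"ry":0,"rz":0,"tx":0,"ty":0,"tz":0.02,"claw":0},{"rx":0,"ry":0,"rz":0,"tx":0,"ty":0,"tz":0.02,"claw":0}]' 110
```

```text
t: 23.68
tcp_pos: [622.3, 117.8, 215.7]
ee_rot: [-2.616, -1.739, 0.001]
ft_force: [-0.2, 0.4, -3.8]
grip_width: 34.2
finger_force: 110.7
t: 23.92
tcp_pos: [622.3, 117.7, 213.9]
ee_rot: [-2.616, -1.738, 0.001]
ft_force: [-0.5, -0.6, -3.3]
grip_width: 33.9
finger_force: 110.7
t: 24.18
tcp_pos: [622.6, 117.7, 212.4]
ee_rot: [2.617, 1.739, 0.0]
ft_force: [0.4, -1.2, -3.3]
grip_width: 34.0
finger_force: 110.8
t: 24.42
tcp_pos: [622.8, 117.8, 211.6]
ee_rot: [2.616, 1.738, 0.001]
ft_force: [0.7, -0.3, -0.1]
grip_width: 34.4
finger_force: 111.2
```

```bash
for i in 1; do python3 -m creep '[{"rx":0,"ry":0,"rz":0,"tx":0,"ty":0,"tz":0.02,"claw":0},{"rx":0,"ry":0,"rz":0,"tx":0,"ty":0,"tz":0.02,"claw":0}]' 110
python3 -m creep '[{"rx":0,"ry":0,"rz":0,"tx":0,"ty":0,"tz":0.02,"claw":0},{"rx":0,"ry":0,"rz":0,"tx":0,"ty":0,"tz":0.02,"claw":0}]' 110
python3 -m creep '[{"rx":0,"ry":0,"rz":0,"tx":0,"ty":0,"tz":0.02,"claw":0},{"rx":0,"ry":0,"rz":0,"tx":0,"ty":0,"tz":0.02,"claw":0}]' 110; done | grep -E "tcp|ft"
```

```text
tcp_pos: [622.9, 117.8, 210.4]
ft_force: [0.6, -1.0, 2.5]
tcp_pos: [622.9, 117.8, 209.2]
ft_force: [0.8, -0.1, 3.1]
tcp_pos: [623.0, 117.9, 208.8]
ft_force: [-1.3, 0.0, 7.9]
```

```bash
(python3 -m creep '[{"rx":0,"ry":0,"rz":0,"tx":0,"ty":0,"tz":0.02,"claw":0},{"rx":0,"ry":0,"rz":0,"tx":0,"ty":0,"tz":0.02,"claw":0}]' 110
python3 -m creep '[{"rx":0,"ry":0,"rz":0,"tx":0,"ty":0,"tz":0.02,"claw":0},{"rx":0,"ry":0,"rz":0,"tx":0,"ty":0,"tz":0.02,"claw":0}]' 110
python3 -m creep '[{"rx":0,"ry":0,"rz":0,"tx":0,"ty":0,"tz":0.02,"claw":0},{"rx":0,"ry":0,"rz":0,"tx":0,"ty":0,"tz":0.02,"claw":0}]' 110 ) | grep -E "tcp|ft"
```

```text
tcp_pos: [623.3, 118.1, 208.7]
ft_force: [-3.3, -0.2, 14.8]
tcp_pos: [623.5, 118.2, 208.7]
ft_force: [-4.6, 0.2, 21.3]
tcp_pos: [623.8, 118.3, 208.6]
ft_force: [-6.1, 0.3, 26.9]
```

The flange is home: z stopped at 208.6 while the force rose to about 31 N. Taking the hammer back.

```bash
python3 -m creep '[{"rx":0,"ry":0,"rz":0,"tx":0,"ty":0,"tz":-0.15,"claw":0},{"rx":0,"ry":0,"rz":0,"tx":0,"ty":0,"tz":-0.6,"claw":0},{"rx":0,"ry":0,"rz":0,"tx":0,"ty":0,"tz":-1.2,"claw":0},{"rx":0,"ry":0,"rz":0,"tx":0,"ty":0,"tz":-1.2,"claw":0}]' 110
python3 - <<'E'
from h import *
print(togo([423.6,-399.5,277]))
print(drum3(np.array([622,118,124.])))
E
python3 -m creep '[{"rx":0,"ry":0,"rz":0,"tx":-9.2,"ty":0.25,"tz":0,"claw":0},{"rx":0,"ry":0,"rz":0,"tx":-9.2,"ty":0.25,"tz":0,"claw":0},{"rx":0,"ry":0,"rz":0,"tx":-9.2,"ty":0.25,"tz":0,"claw":0},{"rx":0,"ry":0,"rz":0,"tx":-9.2,"ty":0.25,"tz":0,"claw":0},{"rx":0,"ry":0,"rz":0,"tx":-9.2,"ty":0.25,"tz":0,"claw":0},{"rx":0,"ry":0,"rz":0,"tx":-9.2,"ty":0.25,"tz":0,"claw":0},{"rx":0,"ry":0,"rz":0,"tx":-9.2,"ty":0.25,"tz":0,"claw":0},{"rx":0,"ry":0,"rz":0,"tx":-9.2,"ty":0.25,"tz":0,"claw":0},{"rx":0,"ry":0,"rz":0,"tx":-9.2,"ty":0.25,"tz":0,"claw":0},{"rx":0,"ry":0,"rz":0,"tx":-9.2,"ty":0.25,"tz":0,"claw":0}]' 110
python3 - <<'E'
from h import *
print(togo([422.5,-398.5,42]))
c=cap('wrist')
for t,z in(('hammer_rest',8),):
    for d in robot.tip_of(t,'wrist')[:4]:
        r,q=d['centre'];print(t,round(d['confidence'],2),q*512,r*384,at(c,q*512,r*384,z).round(1))
E
```

```text
t: 26.42
tcp_pos: [623.8, 118.0, 277.5]
ee_rot: [2.615, 1.738, 0.005]
ft_force: [-1.0, 0.5, -4.3]
grip_width: 33.8
finger_force: 110.8
[-9.244e+00  2.650e-01 -9.000e-03]
scene [253.4 134.7] [259.9 139.2] [ 25  23 267]
side [203.6 221.2] [202.8 219.6] [ 15  15 126]
[605.59104493 142.71913354 139.54288235]
t: 27.78
tcp_pos: [419.8, -399.6, 273.0]
ee_rot: [-2.618, -1.731, 0.003]
ft_force: [0.4, -0.2, -4.2]
grip_width: 34.2
finger_force: 110.7
[0.032 0.049 3.85 ]
hammer_rest 0.64 258.304 151.4112 [ 419.1 -395.9    8. ]
hammer_rest 0.64 268.9024 300.7872 [ 338.9 -628.     8. ]
```

```bash
python3 -m creep '[{"rx":0,"ry":0,"rz":0,"tx":0.03,"ty":0.05,"tz":0.8,"claw":0},{"rx":0,"ry":0,"rz":0,"tx":0.03,"ty":0.05,"tz":1.7,"claw":0},{"rx":0,"ry":0,"rz":0,"tx":0.03,"ty":0.05,"tz":2.6,"claw":0},{"rx":0,"ry":0,"rz":0,"tx":0.03,"ty":0.05,"tz":3.3,"claw":0},{"rx":0,"ry":0,"rz":0,"tx":0.03,"ty":0.05,"tz":3.65,"claw":0},{"rx":0,"ry":0,"rz":0,"tx":0.03,"ty":0.05,"tz":3.75,"claw":0},{"rx":0,"ry":0,"rz":0,"tx":0.03,"ty":0.05,"tz":3.83,"claw":0},{"rx":0,"ry":0,"rz":0,"tx":0.03,"ty":0.05,"tz":3.83,"claw":0}]' 110
python3 -m creep '[{"rx":0,"ry":0,"rz":0,"tx":0,"ty":0,"tz":0.03,"claw":0},{"rx":0,"ry":0,"rz":0,"tx":0,"ty":0,"tz":0.03,"claw":0}]' 110
```

```text
t: 28.88
tcp_pos: [426.5, -396.5, 46.8]
ee_rot: [2.615, 1.739, 0.0]
ft_force: [-0.2, -0.5, -2.8]
grip_width: 34.2
finger_force: 110.7
t: 29.12
tcp_pos: [426.1, -396.7, 44.8]
ee_rot: [2.616, 1.738, 0.0]
ft_force: [-0.8, 0.6, -4.3]
grip_width: 33.9
finger_force: 110.7
```

```bash
(python3 -m creep '[{"rx":0,"ry":0,"rz":0,"tx":-0.03,"ty":-0.04,"tz":0.04,"claw":0},{"rx":0,"ry":0,"rz":0,"tx":-0.03,"ty":-0.04,"tz":0.04,"claw":0}]' 110
python3 -m creep '[{"rx":0,"ry":0,"rz":0,"tx":0,"ty":0,"tz":0.03,"claw":0},{"rx":0,"ry":0,"rz":0,"tx":0,"ty":0,"tz":0.03,"claw":0}]' 110
python3 -m creep '[{"rx":0,"ry":0,"rz":0,"tx":0,"ty":0,"tz":0.02,"claw":0},{"rx":0,"ry":0,"rz":0,"tx":0,"ty":0,"tz":0.02,"claw":0}]' 110) | grep -E 'tcp|ft'
```

```text
tcp_pos: [422.5, -397.0, 41.7]
ft_force: [-0.8, -0.2, -4.0]
tcp_pos: [423.0, -397.2, 40.1]
ft_force: [-0.4, -0.1, -3.5]
tcp_pos: [423.0, -397.2, 39.9]
ft_force: [-1.8, 1.6, 6.0]
```

Standing on the pad. Release, rise, and measure hammer and blanks.

```bash
python3 -m creep '[{"rx":0,"ry":0,"rz":0,"tx":0,"ty":0,"tz":0,"claw":0.6},{"rx":0,"ry":0,"rz":0,"tx":0,"ty":0,"tz":0,"claw":1},{"rx":0,"ry":0,"rz":0,"tx":0,"ty":0,"tz":0,"claw":1},{"rx":0,"ry":0,"rz":0,"tx":0,"ty":0,"tz":0,"claw":1},{"rx":0,"ry":0,"rz":0,"tx":0,"ty":0,"tz":-0.5,"claw":1},{"rx":0,"ry":0,"rz":0,"tx":0,"ty":0,"tz":-1.3,"claw":1},{"rx":0,"ry":0,"rz":0,"tx":0,"ty":0,"tz":-2.2,"claw":1},{"rx":0,"ry":0,"rz":0,"tx":0,"ty":0,"tz":-3.2,"claw":1},{"rx":0,"ry":0,"rz":0,"tx":0,"ty":0,"tz":-4,"claw":1},{"rx":0,"ry":0,"rz":0,"tx":0,"ty":0,"tz":-4,"claw":1}]' 60
cat >> h.py <<'E'
def blanks(c,z=8,zmax=None):
    h=cv2.cvtColor(c['img'],cv2.COLOR_BGR2HSV)
    m=((h[...,0]>55)&(h[...,0]<95)&(h[...,1]>28)&(h[...,2]>85)).astype(np.uint8)
    m=cv2.morphologyEx(m,cv2.MORPH_OPEN,np.ones((3,3),np.uint8))
    out=[]
    for k in cv2.findContours(m,cv2.RETR_EXTERNAL,cv2.CHAIN_APPROX_NONE)[0]:
        if cv2.contourArea(k)<250: continue
        P=np.array([at(c,*q[0],z)[:2] for q in k],np.float32)
        (x,y),(a,b),t=cv2.minAreaRect(P)
        if a>b: a,b,t=b,a,t+90
        out.append((round(x,1),round(y,1),round(a),round(b),round((t+90)%180-90,1),k.reshape(-1,2).mean(0).round().tolist()))
    return out   # x,y,short,long,yaw of own x (short side) deg
E
python3 - <<'E'
from h import *
s=robot.read_state();print(s['tcp_pos'])
c=cap('wrist','w14.png')
for t,z in(('soft_hammer',8),('hammer_rest',8),('blank_1',0)):
    for d in robot.tip_of(t,'wrist')[:5]:
        r,q=d['centre'];print(t,round(d['confidence'],2),q*512,r*384,at(c,q*512,r*384,z).round(1))
for b in blanks(c): print(b)
E
```

```text
t: 31.12
tcp_pos: [424.9, -399.4, 283.7]
ee_rot: [2.609, 1.734, 0.002]
ft_force: [0.3, 0.4, -0.4]
grip_width: 85.3
finger_force: 0.0
[ 424.90009616 -399.36132795  283.72166915]
soft_hammer 0.66 254.8224 147.3024 [ 423.7 -392.3    8. ]
hammer_rest 0.9 253.7984 151.4112 [ 420.  -397.2    8. ]
hammer_rest 0.9 320.8192 337.6896 [ 399.6 -747.     8. ]
hammer_rest 0.78 260.1984 298.9824 [ 332.5 -629.9    8. ]
blank_1 0.71 225.0752 62.208 [ 431.3 -271.     0. ]
```

```bash
python3 - <<'E'
from h import *
print(togo([460,-80,450]))
E
python3 -m creep '[{"rx":0,"ry":0,"rz":-1,"tx":5.2,"ty":-1.5,"tz":-2.8,"claw":1},{"rx":0,"ry":0,"rz":-2,"tx":5.2,"ty":-1.5,"tz":-2.8,"claw":1},{"rx":0,"ry":0,"rz":-3,"tx":5.2,"ty":-1.5,"tz":-2.8,"claw":1},{"rx":0,"ry":0,"rz":-4.4,"tx":5.2,"ty":-1.5,"tz":-2.8,"claw":1},{"rx":0,"ry":0,"rz":-4.4,"tx":5.2,"ty":-1.5,"tz":-2.8,"claw":1},{"rx":0,"ry":0,"rz":-4.4,"tx":5.2,"ty":-1.5,"tz":-2.8,"claw":1},{"rx":0,"ry":0,"rz":-4.4,"tx":5.2,"ty":-1.5,"tz":-2.8,"claw":1},{"rx":0,"ry":0,"rz":-4.4,"tx":5.2,"ty":-1.5,"tz":-2.8,"claw":1}]' 60
python3 - <<'E'
from h import *
s=robot.read_state();print(s['tcp_pos'],R.from_rotvec(s['ee_rot']).apply([1,0,0]),s['joint_pos'])
c=cap('wrist','w15.png')
for t,z in(('blank_1',0),('pile',105),('nose',85),('straight_wheel',85)):
    for d in robot.tip_of(t,'wrist')[:6]:
        r,q=d['centre'];print(t,round(d['confidence'],2),round(q*512,1),round(r*384,1),at(c,q*512,r*384,z).round(1))
for b in blanks(c): print(b)
E
```

```text
[ 5.108 -1.469 -2.869]
t: 32.33
tcp_pos: [460.4, -74.9, 445.2]
ee_rot: [-2.148, -2.289, 0.003]
ft_force: [-0.4, 0.0, -0.8]
grip_width: 85.5
finger_force: 0.0
[460.42219682 -74.88862579 445.18993528] [-6.34911501e-02  9.97982262e-01  5.27498704e-04] [-3.08982017e-01  2.66484711e-02  1.37564851e+00 -5.99295537e-04
  1.74225615e+00 -3.72618073e-01]
blank_1 0.98 237.9 171.3 [ 420.9 -144.9    0. ]
blank_1 0.7 236.7 228.0 [ 423.8 -269.4    0. ]
blank_1 0.57 242.0 117.1 [424.1 -37.1   0. ]
blank_1 0.56 257.1 48.1 [445.4  88.1   0. ]
pile 0.65 365.8 147.1 [635.3 -65.7 105. ]
nose 0.88 372.3 26.3 [623.7 119.8  85. ]
straight_wheel 0.8 370.9 26.4 [621.5 119.5  85. ]
```

Run:
```python
from h import *
im=cv2.imread('pics/w15.png');h=cv2.cvtColor(im,cv2.COLOR_BGR2HSV)
for u,v in((238,171),(237,228),(242,117),(257,48),(205,171),(236,200),(238,145)): print(u,v,h[v-1:v+2,u-1:u+2].reshape(-1,3).mean(0).round())
```

```text
238 171 [ 64.  28. 136.]
237 228 [ 65.  29. 138.]
242 117 [ 64.  24. 182.]
257 48 [ 63.  22. 191.]
205 171 [ 28.  25. 113.]
236 200 [ 31.  22. 158.]
238 145 [ 33.  22. 164.]
```

```bash
sed -i "s/(h\[...,0\]>55)&(h\[...,0\]<95)&(h\[...,1\]>28)&(h\[...,2\]>85)/(h[...,0]>46)\&(h[...,0]<85)\&(h[...,1]>14)\&(h[...,2]>70)/" h.py
python3 - <<'E'
from h import *
c=cap('wrist')
for b in blanks(c): print(b)
# pin tops & table: nothing else
E
```

```text
(429.4, -266.0, 51, 80, 3.6, [239.0, 228.0])
(428.1, -150.5, 51, 82, -1.3, [241.0, 174.0])
(426.4, -33.1, 50, 80, 3.3, [243.0, 114.0])
(444.1, 87.9, 51, 81, 13.3, [256.0, 47.0])
```

```bash
python3 - <<'E'
from h import *
print(togo([634,-115,330]))
E
python3 -m creep '[{"rx":0,"ry":0,"rz":0,"tx":-0.85,"ty":2.8,"tz":1.9,"claw":1},{"rx":0,"ry":0,"rz":0,"tx":-0.85,"ty":2.8,"tz":1.9,"claw":1},{"rx":0,"ry":0,"rz":0,"tx":-0.85,"ty":2.8,"tz":1.9,"claw":1},{"rx":0,"ry":0,"rz":0,"tx":-0.85,"ty":2.8,"tz":1.9,"claw":1},{"rx":0,"ry":0,"rz":0,"tx":-0.85,"ty":2.8,"tz":1.9,"claw":1},{"rx":0,"ry":0,"rz":0,"tx":-0.85,"ty":2.8,"tz":1.9,"claw":1}]' 60
python3 - <<'E'
from h import *
s=robot.read_state();print(s['tcp_pos'])
c=cap('wrist','w16.png');o=c['img'].copy()
for t,z in(('pile',105),('nose',85),('straight_wheel',85)):
    for d in robot.tip_of(t,'wrist')[:2]:
        r,q=d['centre'];print(t,round(d['confidence'],2),round(q*512,1),round(r*384,1),at(c,q*512,r*384,z).round(1))
# overlay of hypothesised pins
y=np.radians(3.5);M=np.array([[np.cos(y),-np.sin(y)],[np.sin(y),np.cos(y)]]);C=np.array([633.5,-61.7])
o=cv2.resize(o[:250,120:420],None,fx=2.6,fy=2.4,interpolation=2)
for dx,dy in[(-15,-45.5),(15,-45.5),(-32,-26),(32,-26),(-32,26),(32,26)]:
    q=C+M@[dx,dy];a=(proj(c,[[*q,105],[*q,152]])-[120,0]+.5)*[2.6,2.4]
    a=a.round().astype(int).tolist();cv2.line(o,a[0],a[1],(0,0,255),1);cv2.circle(o,a[1],3,(0,255,0),1)
q=np.array([C+M@v for v in((-67,-75),(67,-75),(67,75),(-67,75))]);L=(proj(c,[[*v,105] for v in q])-[120,0]+.5)*[2.6,2.4]
cv2.polylines(o,[np.int32(L)],True,(255,0,0),1)
cv2.imwrite('pics/o16.png',o);print(o.shape)
E
```

```text
[-0.834  2.847  1.932]
t: 33.38
tcp_pos: [631.1, -115.0, 334.3]
ee_rot: [2.15, 2.289, 0.001]
ft_force: [-1.2, -0.4, 0.3]
grip_width: 85.5
finger_force: 0.0
[ 631.13637521 -115.01779884  334.34210004]
pile 0.96 265.0 115.2 [635.9 -60.8 105. ]
(600, 780, 3)
```

View pics/o16.png

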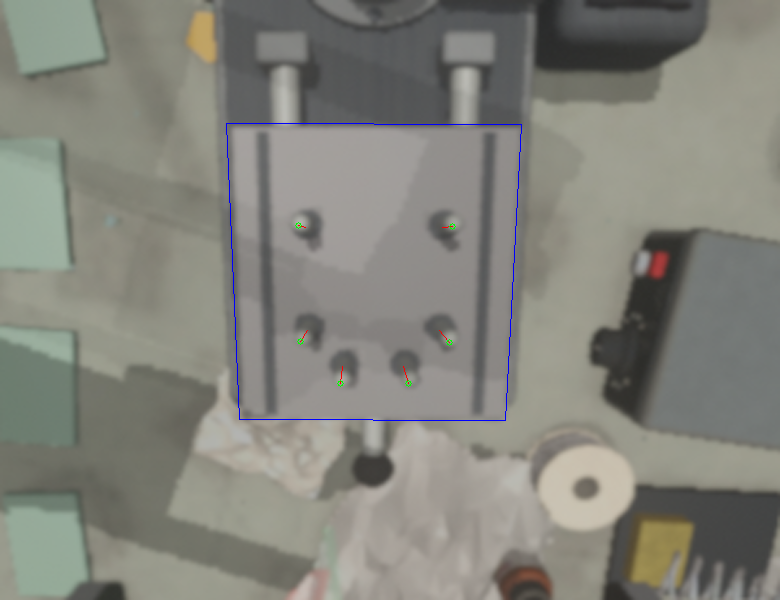

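Overlay check: the pin tops are at (302,224), (452,224), (304,338), (448,336), (342,377), (408,375), about 2 mm further in +y than drawn. So the pile is about (634.2,-59.9), yaw about 4°.

Run:
```python
from h import *
c=cap('wrist')
for b in blanks(c): print(b)
print(togo([428,-150.5,120]))
```

```text
(431.3, -266.1, 52, 82, 5.0, [137.0, 225.0])
(429.5, -150.5, 52, 82, -1.3, [133.0, 160.0])
(428.0, -32.9, 52, 80, 2.8, [128.0, 85.0])
(449.8, 68.3, 43, 51, -77.5, [140.0, 14.0])
[-0.377 -3.428  3.568]
```

```bash
python3 -m creep '[{"rx":0,"ry":0,"rz":0.4,"tx":-0.38,"ty":-3.41,"tz":0.5,"claw":1},{"rx":0,"ry":0,"rz":0.82,"tx":-0.38,"ty":-3.41,"tz":1,"claw":1},{"rx":0,"ry":0,"rz":0.82,"tx":-0.38,"ty":-3.41,"tz":2.5,"claw":1},{"rx":0,"ry":0,"rz":0.82,"tx":-0.38,"ty":-3.41,"tz":3.4,"claw":1},{"rx":0,"ry":0,"rz":0.82,"tx":-0.38,"ty":-3.41,"tz":3.4,"claw":1},{"rx":0,"ry":0,"rz":0.82,"tx":-0.38,"ty":-3.41,"tz":3.4,"claw":1},{"rx":0,"ry":0,"rz":0.82,"tx":-0.38,"ty":-3.41,"tz":3.4,"claw":1}]' 60
cat >> h.py <<'E'
def pick(z=-1):
    s=robot.read_state();p=np.array(s['tcp_pos']);tx=R.from_rotvec(s['ee_rot']).apply([1,0,0]);phi=np.degrees(np.arctan2(tx[1],tx[0]))
    c=cap('wrist');B=blanks(c);b=min(B,key=lambda b:np.hypot(b[0]-p[0],b[1]-p[1]))
    for q in B: print(q)
    print('tcp',p.round(1),'phi',phi.round(2),'nearest',b,'rz',round(-((b[4]+90-phi+90)%180-90)/6,2),'togo',togo([b[0],b[1],z]))
def place(n,C=(634.2,-59.9),yaw=4.0,dy=1.5,lift=0):
    y=np.radians(yaw);q=np.array(C)+dy*np.array([-np.sin(y),np.cos(y)])
    s=robot.read_state();tx=R.from_rotvec(s['ee_rot']).apply([1,0,0]);phi=np.degrees(np.arctan2(tx[1],tx[0]))
    print('phi',phi.round(2),'rz',round(-(90+yaw-phi)/6,3),'above',togo([*q,200+lift]),'down',togo([*q,105+8*n+lift]),np.round(s['tcp_pos'],1))
E
python3 -c "
from h import *
pick()"
```

```text
t: 34.5
tcp_pos: [430.6, -151.3, 130.4]
ee_rot: [2.246, 2.194, 0.002]
ft_force: [0.8, 0.3, 0.6]
grip_width: 85.4
finger_force: 0.0
(429.3, -265.2, 51, 83, 5.0, [260.0, 281.0])
(427.7, -150.6, 51, 80, -1.3, [255.0, 176.0])
(426.4, -35.0, 50, 77, 2.4, [250.0, 45.0])
tcp [ 430.6 -151.3  130.4] phi 88.66 nearest (427.7, -150.6, 51, 80, -1.3, [255.0, 176.0]) rz -0.01 togo [ 0.021 -0.079  2.201]
```

```bash
python3 -m creep '[{"rx":0,"ry":0,"rz":0,"tx":0.01,"ty":-0.05,"tz":0.8,"claw":1},{"rx":0,"ry":0,"rz":0,"tx":0.01,"ty":-0.05,"tz":1.5,"claw":1},{"rx":0,"ry":0,"rz":0,"tx":0.01,"ty":-0.05,"tz":2,"claw":1},{"rx":0,"ry":0,"rz":0,"tx":0.01,"ty":-0.05,"tz":2.18,"claw":1},{"rx":0,"ry":0,"rz":0,"tx":0.01,"ty":-0.05,"tz":2.18,"claw":0.8},{"rx":0,"ry":0,"rz":0,"tx":0.01,"ty":-0.05,"tz":2.18,"claw":0.4},{"rx":0,"ry":0,"rz":0,"tx":0.01,"ty":-0.05,"tz":2.18,"claw":0.4},{"rx":0,"ry":0,"rz":0,"tx":0.01,"ty":-0.05,"tz":2.18,"claw":0.4}]' 40
python3 -m creep '[{"rx":0,"ry":0,"rz":0,"tx":0,"ty":0,"tz":-0.3,"claw":0.4},{"rx":0,"ry":0,"rz":0,"tx":0,"ty":0,"tz":-1,"claw":0.4},{"rx":0,"ry":0,"rz":0,"tx":0,"ty":0,"tz":-2,"claw":0.4},{"rx":0,"ry":0,"rz":0,"tx":0,"ty":0,"tz":-3,"claw":0.4},{"rx":0,"ry":0,"rz":0,"tx":0,"ty":0,"tz":-3.6,"claw":0.4},{"rx":0,"ry":0,"rz":0,"tx":0,"ty":0,"tz":-3.6,"claw":0.4}]' 40
python3 -c "
from h import *
place(0,lift=-1)"
```

```text
t: 35.55
tcp_pos: [426.5, -150.1, -1.2]
ee_rot: [2.246, 2.195, 0.001]
ft_force: [0.5, -0.5, -0.4]
grip_width: 34.5
finger_force: 0.0
t: 36.3
tcp_pos: [428.1, -151.0, 217.4]
ee_rot: [2.242, 2.191, 0.004]
ft_force: [0.1, 0.2, -0.9]
grip_width: 34.0
finger_force: 0.0
phi 88.69 rz -0.886 above [1.623 3.396 0.323] down [1.628 3.385 1.907] [ 428.1 -151.   217.4]
```

Nothing was gripped: the finger tips passed above the blank at that opening. I'll retry 5 mm lower.

```bash
python3 -m creep '[{"rx":0,"ry":0,"rz":0,"tx":0,"ty":0,"tz":1.4,"claw":1},{"rx":0,"ry":0,"rz":0,"tx":0,"ty":0,"tz":1.4,"claw":1},{"rx":0,"ry":0,"rz":0,"tx":0,"ty":0,"tz":1.4,"claw":1}]' 40
python3 -c "
from h import *
pick(-6)"
```

```text
t: 36.67
tcp_pos: [423.4, -148.6, 127.7]
ee_rot: [-2.242, -2.191, 0.003]
ft_force: [-0.1, -0.4, 1.1]
grip_width: 84.8
finger_force: 0.0
(429.4, -265.2, 51, 83, 4.8, [268.0, 285.0])
(427.7, -150.8, 50, 80, -1.2, [264.0, 180.0])
(426.4, -33.9, 51, 79, 2.2, [259.0, 47.0])
tcp [ 423.4 -148.6  127.7] phi 88.68 nearest (427.7, -150.8, 50, 80, -1.2, [264.0, 180.0]) rz -0.02 togo [-0.028  0.056  2.25 ]
```

```bash
python3 -m creep '[{"rx":0,"ry":0,"rz":0,"tx":-0.03,"ty":0.055,"tz":0.8,"claw":1},{"rx":0,"ry":0,"rz":0,"tx":-0.03,"ty":0.055,"tz":1.6,"claw":1},{"rx":0,"ry":0,"rz":0,"tx":-0.03,"ty":0.055,"tz":2.1,"claw":0.9},{"rx":0,"ry":0,"rz":0,"tx":-0.03,"ty":0.055,"tz":2.22,"claw":0.9},{"rx":0,"ry":0,"rz":0,"tx":-0.03,"ty":0.055,"tz":2.22,"claw":0.9}]' 40
python3 -m creep '[{"rx":0,"ry":0,"rz":0,"tx":0,"ty":0,"tz":0,"claw":0.5},{"rx":0,"ry":0,"rz":0,"tx":0,"ty":0,"tz":0,"claw":0.5},{"rx":0,"ry":0,"rz":0,"tx":0,"ty":0,"tz":0,"claw":0.5},{"rx":0,"ry":0,"rz":0,"tx":0,"ty":0,"tz":0,"claw":0.5}]' 40
```

```text
t: 37.35
tcp_pos: [430.0, -152.2, -2.4]
ee_rot: [2.246, 2.195, 0.001]
ft_force: [0.5, 0.2, 1.0]
grip_width: 76.4
finger_force: 0.0
t: 37.85
tcp_pos: [429.4, -151.9, -2.8]
ee_rot: [2.246, 2.196, 0.0]
ft_force: [0.2, 0.3, -0.8]
grip_width: 42.9
finger_force: 0.0
```

```bash
python3 -m creep '[{"rx":0,"ry":0,"rz":0,"tx":0,"ty":0,"tz":0.03,"claw":0.5},{"rx":0,"ry":0,"rz":0,"tx":0,"ty":0,"tz":0.03,"claw":0.4},{"rx":0,"ry":0,"rz":0,"tx":0,"ty":0,"tz":0.03,"claw":0.4},{"rx":0,"ry":0,"rz":0,"tx":0,"ty":0,"tz":0.03,"claw":0.4}]' 40; python3 -c "
from h import *
c=cap('wrist');cap('side','s18.png')
for b in blanks(c): print(b)
p=robot.read_state()['tcp_pos'];print(p,proj(c,[[p[0],p[1],8]]))
cv2.imwrite('pics/w18.png',c['img'])"
```

```text
t: 38.35
tcp_pos: [429.2, -151.8, -4.9]
ee_rot: [-2.247, -2.196, -0.0]
ft_force: [-0.7, -0.4, -0.7]
grip_width: 34.0
finger_force: 0.0
(428.0, -149.9, 52, 80, -1.3, [257.0, 230.0])
(475.8, -40.6, 7, 8, 89.6, [358.0, 9.0])
(427.1, -54.9, 39, 51, -89.7, [247.0, 42.0])
[ 429.23540371 -151.77117481   -4.90013785] [[257.94786297 241.63812621]]
```

```bash
(python3 -m creep '[{"rx":0,"ry":0,"rz":0,"tx":0,"ty":0,"tz":-0.1,"claw":0.75},{"rx":0,"ry":0,"rz":0,"tx":0,"ty":0,"tz":-0.1,"claw":0.75},{"rx":0,"ry":0,"rz":0,"tx":0.02,"ty":-0.02,"tz":0,"claw":0.75},{"rx":0,"ry":0,"rz":0,"tx":0.02,"ty":-0.02,"tz":0,"claw":0.75}]' 40
python3 -m creep '[{"rx":0,"ry":0,"rz":0,"tx":0,"ty":0,"tz":0.05,"claw":0.75},{"rx":0,"ry":0,"rz":0,"tx":0,"ty":0,"tz":0.05,"claw":0.75}]' 40
python3 -m creep '[{"rx":0,"ry":0,"rz":0,"tx":0,"ty":0,"tz":0.03,"claw":0.75},{"rx":0,"ry":0,"rz":0,"tx":0,"ty":0,"tz":0.03,"claw":0.75}]' 40)|grep -E 'tcp|ft_|wid'
```

```text
tcp_pos: [427.4, -150.2, -5.4]
ft_force: [0.6, -1.2, 0.8]
grip_width: 64.3
tcp_pos: [427.9, -150.5, -8.1]
ft_force: [-0.2, -0.2, 0.1]
grip_width: 64.4
tcp_pos: [428.0, -150.5, -9.8]
ft_force: [0.3, -0.1, -0.0]
grip_width: 64.3
```

```bash
(python3 -m creep '[{"rx":0,"ry":0,"rz":0,"tx":0,"ty":0,"tz":0.03,"claw":0.75},{"rx":0,"ry":0,"rz":0,"tx":0,"ty":0,"tz":0.03,"claw":0.75}]' 40
python3 -m creep '[{"rx":0,"ry":0,"rz":0,"tx":0,"ty":0,"tz":0,"claw":0.6},{"rx":0,"ry":0,"rz":0,"tx":0,"ty":0,"tz":0,"claw":0.45},{"rx":0,"ry":0,"rz":0,"tx":0,"ty":0,"tz":0,"claw":0.45}]' 40)|grep -E 'tcp|ft_|wid|fing'
```

```text
tcp_pos: [428.0, -150.5, -11.6]
ft_force: [0.0, -0.8, -0.1]
grip_width: 64.3
finger_force: 0.0
tcp_pos: [428.1, -150.6, -11.5]
ft_force: [-0.6, -1.2, -0.2]
grip_width: 38.4
finger_force: 0.0
```

Run:
```python
from h import *
c=cap('wrist');s=robot.read_state();p=np.array(s['tcp_pos']);T=R.from_rotvec(s['ee_rot'])
for b in blanks(c): print(b)
print(p, 'tips px z0', proj(c,[p+T.apply([0,d,-k]) for k in(0,10,19) for d in(-19,19)]).round().tolist())
h=cv2.cvtColor(c['img'],cv2.COLOR_BGR2HSV)
def ch(q):
    if 46<q[0]<85 and q[1]>14 and q[2]>70:return 'G'
    return '#' if q[2]<60 else ('+' if q[2]<120 else '.')
for v in range(170,384,5): print(v,''.join(ch(h[v,u]) for u in range(150,370,3)))
```

```text
(427.9, -149.8, 52, 80, -1.3, [258.0, 238.0])
(475.8, -40.9, 6, 8, 89.7, [365.0, 8.0])
(427.3, -55.2, 38, 51, -89.9, [249.0, 43.0])
[ 428.12648958 -150.58239255  -11.43327025] tips px z0 [[225.0, 232.0], [291.0, 232.0], [223.0, 239.0], [293.0, 239.0], [221.0, 247.0], [295.0, 247.0]]
170 ++++++++++++++++++++GGGGGGGGGGGGGGGGGGGGGGGGGGGGGGGG+.....................
175 +++++++++++++++++++GGGGGGGGGGGGGGGGGGGGGGGGGGGGGGGGGG.....................
180 +++++++++++++++++++GGGGGGGGGGGGGGGGGGGGGGGGGGGGGGGGGG.....................
185 +++++++++++++++++++GGGGGGGGGGGGGGGGGGGGGGGGGGGGGGGGGG.....................
190 +++++++++++++++++++GGGGGGGGGGGGGGGGGGGGGGGGGGGGGGGGGG.....................
195 +++++++++++++++++++GGGGGGGGGGGGGGGGGGGGGGGGGGGGGGGGGG.....................
200 +++++++++++++++++++GGGGGGGGGGGGGGGGGGGGGGGGGGGGGGGGGG.....................
205 +++++++++++++++++++GGGGGGGGGGGGGGGGGGGGGGGGGGGGGGGGGG.....................
210 ++++++++++++++++++++GGGGGGGGGGGGGGGGGGGGGGGGGGGGGGGGG.....+++++++++++.....
215 .+++++++++++++++++++GGGGGGGGGGGGGGGGGGGGGGGGGGGGGGGGG...++++++++++++......
220 .+++++++++++++++++++GG
[... 1880 characters left out ...]
##############################++################################..+#
345 +..+##################################################################+..+
350 ...+##################################################################+...
355 ...+##################################################################+...
360 ...+##################################################################+...
365 ...####################################################################...
370 .+######################################################################+.
375 ##########################################################################
380 ##########################################################################
```

```bash
(python3 -m creep '[{"rx":0,"ry":0,"rz":0,"tx":0,"ty":0,"tz":0,"claw":0.75},{"rx":0,"ry":0,"rz":0,"tx":0,"ty":0,"tz":0,"claw":0.75},{"rx":0,"ry":0,"rz":0,"tx":0,"ty":0,"tz":0.05,"claw":0.75},{"rx":0,"ry":0,"rz":0,"tx":0,"ty":0,"tz":0.05,"claw":0.75}]' 40
python3 -m creep '[{"rx":0,"ry":0,"rz":0,"tx":0,"ty":0,"tz":0.03,"claw":0.75},{"rx":0,"ry":0,"rz":0,"tx":0,"ty":0,"tz":0.03,"claw":0.75}]' 40
python3 -m creep '[{"rx":0,"ry":0,"rz":0,"tx":0,"ty":0,"tz":0,"claw":0.6},{"rx":0,"ry":0,"rz":0,"tx":0,"ty":0,"tz":0,"claw":0.47},{"rx":0,"ry":0,"rz":0,"tx":0,"ty":0,"tz":0,"claw":0.47}]' 40)|grep -E 'tcp|ft_|wid|fing'
```

```text
tcp_pos: [427.9, -150.5, -14.7]
ft_force: [-1.1, -0.7, 1.0]
grip_width: 64.1
finger_force: 0.0
tcp_pos: [428.0, -150.5, -16.4]
ft_force: [-0.8, -0.5, -0.9]
grip_width: 64.3
finger_force: 0.0
tcp_pos: [428.1, -150.5, -15.2]
ft_force: [-2.1, 1.9, 17.6]
grip_width: 40.4
finger_force: 8.7
```

```bash
(python3 -m creep '[{"rx":0,"ry":0,"rz":0,"tx":0,"ty":0,"tz":0,"claw":0.75},{"rx":0,"ry":0,"rz":0,"tx":0,"ty":0,"tz":0,"claw":0.75},{"rx":0,"ry":0,"rz":0,"tx":0,"ty":0,"tz":0.03,"claw":0.75},{"rx":0,"ry":0,"rz":0,"tx":0,"ty":0,"tz":0.03,"claw":0.75}]' 40
python3 -m creep '[{"rx":0,"ry":0,"rz":0,"tx":0,"ty":0,"tz":0.03,"claw":0.75},{"rx":0,"ry":0,"rz":0,"tx":0,"ty":0,"tz":0.03,"claw":0.75}]' 40
python3 -c "
from h import *
print(blanks(cap('wrist')))"
python3 -m creep '[{"rx":0,"ry":0,"rz":0,"tx":0,"ty":0,"tz":0,"claw":0.65},{"rx":0,"ry":0,"rz":0,"tx":0,"ty":0,"tz":0,"claw":0.55},{"rx":0,"ry":0,"rz":0,"tx":0,"ty":0,"tz":0,"claw":0.55}]' 40)|grep -E 'tcp|ft_|wid|fing|\('
```

```text
tcp_pos: [427.9, -150.5, -18.4]
ft_force: [0.2, -0.0, -0.5]
grip_width: 64.3
finger_force: 0.0
tcp_pos: [427.9, -150.5, -20.0]
ft_force: [0.2, 0.0, 0.4]
grip_width: 64.1
finger_force: 0.0
[(427.8, -149.8, 52, 80, -1.3, [258.0, 246.0]), (427.2, -56.4, 35, 50, -89.8, [249.0, 43.0])]
tcp_pos: [428.1, -150.5, -19.5]
ft_force: [-1.0, -0.1, 6.2]
grip_width: 48.3
finger_force: 40.1
```

```bash
(python3 -m creep '[{"rx":0,"ry":0,"rz":0,"tx":0,"ty":0,"tz":0,"claw":0.75},{"rx":0,"ry":0,"rz":0,"tx":0,"ty":0,"tz":0,"claw":0.75},{"rx":0,"ry":0,"rz":0,"tx":0.01,"ty":0,"tz":0.06,"claw":0.75},{"rx":0,"ry":0,"rz":0,"tx":0.01,"ty":0,"tz":0.06,"claw":0.75}]' 40
python3 -m creep '[{"rx":0,"ry":0,"rz":0,"tx":0,"ty":0,"tz":0,"claw":0.65},{"rx":0,"ry":0,"rz":0,"tx":0,"ty":0,"tz":0,"claw":0.5},{"rx":0,"ry":0,"rz":0,"tx":0,"ty":0,"tz":0,"claw":0.4},{"rx":0,"ry":0,"rz":0,"tx":0,"ty":0,"tz":0,"claw":0.4}]' 40)|grep -E 'tcp|ft_|wid|fing|\('
```

```text
tcp_pos: [427.8, -149.8, -23.8]
ft_force: [-0.4, -0.1, -0.3]
grip_width: 64.1
finger_force: 0.0
tcp_pos: [428.1, -149.9, -23.2]
ft_force: [-1.3, 0.7, 5.4]
grip_width: 48.3
finger_force: 41.1
```

```bash
python3 -m creep '[{"rx":0,"ry":0,"rz":0,"tx":0,"ty":0,"tz":-0.3,"claw":0.4},{"rx":0,"ry":0,"rz":0,"tx":0,"ty":0,"tz":-1,"claw":0.4},{"rx":0,"ry":0,"rz":0,"tx":0,"ty":0,"tz":-2,"claw":0.4},{"rx":0,"ry":0,"rz":0,"tx":0,"ty":0,"tz":-3,"claw":0.4},{"rx":0,"ry":0,"rz":0,"tx":0,"ty":0,"tz":-3.5,"claw":0.4},{"rx":0,"ry":0,"rz":0,"tx":0,"ty":0,"tz":-3.5,"claw":0.4},{"rx":0,"ry":0,"rz":0,"tx":0,"ty":0,"tz":-3.5,"claw":0.4}]' 40
python3 -c "
from h import *
place(0,lift=-22.5)
s=robot.read_state();print(blanks(cap('wrist'),z=s['tcp_pos'][2]+31)[:3],s['tcp_pos'])"
```

```text
t: 44.3
tcp_pos: [427.2, -149.5, 185.5]
ee_rot: [-2.245, -2.195, 0.001]
ft_force: [-0.6, 0.4, -2.2]
grip_width: 48.2
finger_force: 42.2
phi 88.69 rz -0.885 above [1.597 3.413 0.129] down [1.596 3.416 1.712] [ 427.2 -149.5  185.5]
[(428.0, -149.5, 50, 80, -1.4, [259.0, 250.0]), (428.5, -59.6, 20, 31, 2.9, [256.0, 54.0])] [ 427.19095871 -149.54488177  185.46702979]
```

```bash
python3 -m creep '[{"rx":0,"ry":0,"rz":-0.4,"tx":1.6,"ty":3.41,"tz":0,"claw":0.4},{"rx":0,"ry":0,"rz":-0.88,"tx":1.6,"ty":3.41,"tz":0,"claw":0.4},{"rx":0,"ry":0,"rz":-0.88,"tx":1.6,"ty":3.41,"tz":0,"claw":0.4},{"rx":0,"ry":0,"rz":-0.88,"tx":1.6,"ty":3.41,"tz":0,"claw":0.4},{"rx":0,"ry":0,"rz":-0.88,"tx":1.6,"ty":3.41,"tz":0,"claw":0.4},{"rx":0,"ry":0,"rz":-0.88,"tx":1.6,"ty":3.41,"tz":0,"claw":0.4},{"rx":0,"ry":0,"rz":-0.88,"tx":1.6,"ty":3.41,"tz":0,"claw":0.4}]' 40
python3 - <<'E'
from h import *
place(0,lift=-22.5)
s=robot.read_state();c=cap('wrist');print(blanks(c,z=s['tcp_pos'][2]+31)[:3],s['tcp_pos'])
# pin tops expected px and local bright/dark centroid
y=np.radians(4);M=np.array([[np.cos(y),-np.sin(y)],[np.sin(y),np.cos(y)]]);C=np.array([634.2,-59.9])
g=cv2.cvtColor(c['img'],6)
for dx,dy in[(-32,26),(32,26),(-32,-26),(32,-26)]:
    q=C+M@[dx,dy];u,v=proj(c,[[*q,152]])[0];print(dx,dy,(u.round(1),v.round(1)))
    u,v=int(u),int(v)
    if 0<=v-12 and v+12<384: print(g[v-12:v+13:3,u-15:u+16:3])
E
```

```text
t: 45.22
tcp_pos: [633.2, -59.2, 185.7]
ee_rot: [-2.143, -2.295, 0.002]
ft_force: [1.6, -0.1, -0.8]
grip_width: 48.8
finger_force: 42.2
phi 93.92 rz -0.013 above [0.011 0.017 0.136] down [0.011 0.02  1.719] [633.2 -59.2 185.7]
[(546.9, -81.3, 8, 18, -47.4, [85.0, 287.0]), (634.1, -58.5, 50, 79, 3.9, [259.0, 249.0]), (551.7, -4.1, 21, 31, 3.0, [77.0, 130.0])] [633.16509286 -59.15597494 185.66806228]
-32 26 (np.float64(211.0), np.float64(175.2))
[[ 97  98 142 148 148 145 108 112 108 102  94]
 [ 96  98 142 148 147 142 113 110 104  97  80]
 [ 97  97 138 147 146 132 126 110 100  88  82]
 [106  98 139 147 145 161 161 137  99  97  97]
 [106 105 146 146 148 168 173 146 116 113  99]
 [107 104 142 146 122 110 115 113 112 111 109]
 [107 105 144 153 160 161 161 159 156 149 149]
 [107 104 138 157 177 180 179 167 162 161 162]
 [109 103 136 159 177 180 179 164 162 161 162]]
32 26 (np.float64(308.3), np.float64(175.1))
[[ 98 103 110 112 110 109 153 154 154 142 102]
 [100  99 107 111 112 119 153 154 154 141 102]
 [124  99 101 107 114 120 138 154 154 136 102]
 [100  97  98 106 147 164 155 150 154 132 
[... 481 characters left out ...]
  56  50  67 105 110 156 126 107 116 118]
 [ 82  51  50  62 104 105 117 108 105 105 105]
 [ 59  50  48  57 103 104 105 104 105 105 105]
 [ 50  48  47  56 102 104 104 104 105 105 104]
 [ 47  46  47  52 101 104 103 104 104 104 104]]
32 -26 (np.float64(305.0), np.float64(246.7))
[[120 120 127 140 140 140 147 149  77 106 107]
 [107 106 106 106 106 107 141 134  58 100 109]
 [106 106 106 106 105 105 106  94  52  77 108]
 [106 105 106 105 105 105 105  90  52  59 105]
 [105 105 105 105 105 105 105  84  49  51  88]
 [105 105 105 105 105 105 104  81  50  49  65]
 [105 105 104 104 104 104 104  76  49  48  52]
 [105 104 104 103 104 103 103  72  46  47  49]
 [104 104 104 104 104 103 103  68  45  46  46]]
```

```bash
(python3 -m creep '[{"rx":0,"ry":0,"rz":0,"tx":0,"ty":0,"tz":0.4,"claw":0.4},{"rx":0,"ry":0,"rz":0,"tx":0,"ty":0,"tz":0.75,"claw":0.4},{"rx":0,"ry":0,"rz":0,"tx":0,"ty":0,"tz":0.9,"claw":0.4},{"rx":0,"ry":0,"rz":0,"tx":0,"ty":0,"tz":1.0,"claw":0.4},{"rx":0,"ry":0,"rz":0,"tx":0,"ty":0,"tz":1.1,"claw":0.4}]' 40
python3 -m creep '[{"rx":0,"ry":0,"rz":0,"tx":0,"ty":0,"tz":0.2,"claw":0.4},{"rx":0,"ry":0,"rz":0,"tx":0,"ty":0,"tz":0.4,"claw":0.4},{"rx":0,"ry":0,"rz":0,"tx":0,"ty":0,"tz":0.57,"claw":0.4},{"rx":0,"ry":0,"rz":0,"tx":0,"ty":0,"tz":0.57,"claw":0.4}]' 40)|grep -E 'tcp|ft_|wid|fing|\('
python3 -c "
from h import *
place(0,lift=-22.5);s=robot.read_state();c=cap('wrist');print(blanks(c,z=s['tcp_pos'][2]+31)[:4])"
```

```text
tcp_pos: [635.3, -59.0, 121.0]
ft_force: [1.6, 0.9, -1.6]
grip_width: 48.7
finger_force: 42.2
tcp_pos: [633.9, -58.5, 85.0]
ft_force: [0.0, -0.4, -1.6]
grip_width: 48.5
finger_force: 42.2
phi 93.97 rz -0.005 above [ 2.000e-03 -1.000e-03 -1.541e+00] down [0.001 0.003 0.042] [633.9 -58.5  85. ]
[(634.8, -58.5, 50, 80, 3.9, [259.0, 250.0]), (523.8, -11.0, 23, 44, 1.4, [20.0, 146.0]), (535.3, 38.9, 16, 26, -88.4, [26.0, 20.0])]
```

```bash
(python3 -m creep '[{"rx":0,"ry":0,"rz":0,"tx":0,"ty":0,"tz":0.04,"claw":0.4},{"rx":0,"ry":0,"rz":0,"tx":0,"ty":0,"tz":0.04,"claw":0.4}]' 40
python3 -m creep '[{"rx":0,"ry":0,"rz":0,"tx":0,"ty":0,"tz":0,"claw":0.75},{"rx":0,"ry":0,"rz":0,"tx":0,"ty":0,"tz":0,"claw":0.75},{"rx":0,"ry":0,"rz":0,"tx":0,"ty":0,"tz":0,"claw":0.75},{"rx":0,"ry":0,"rz":0,"tx":0,"ty":0,"tz":-0.4,"claw":0.75},{"rx":0,"ry":0,"rz":0,"tx":0,"ty":0,"tz":-1,"claw":0.75},{"rx":0,"ry":0,"rz":0,"tx":0,"ty":0,"tz":-2,"claw":0.75},{"rx":0,"ry":0,"rz":0,"tx":0,"ty":0,"tz":-2.5,"claw":0.75},{"rx":0,"ry":0,"rz":0,"tx":0,"ty":0,"tz":-2.5,"claw":0.75}]' 40)|grep -E 'tcp|ft_|wid|fing|\('
python3 -c "
from h import *
s=robot.read_state();c=cap('wrist');print(blanks(c,z=113)[:6]);print(blanks(c)[:6]);print(togo([428.5,-265.7,110]))"
```

```text
tcp_pos: [635.0, -58.7, 84.1]
ft_force: [-0.5, -0.0, -0.3]
grip_width: 48.6
finger_force: 42.2
tcp_pos: [637.0, -59.1, 237.4]
ft_force: [0.2, -0.5, -0.7]
grip_width: 64.0
finger_force: 0.0
[(484.2, -179.9, 39, 40, 4.7, [109.0, 276.0]), (636.0, -59.7, 50, 80, 4.1, [257.0, 176.0]), (482.5, -19.8, 39, 59, 2.5, [94.0, 125.0]), (496.4, 64.1, 38, 52, 13.0, [103.0, 29.0])]
[(430.3, -250.8, 54, 54, 4.7, [109.0, 276.0]), (637.6, -86.8, 69, 109, 4.1, [257.0, 176.0]), (428.1, -32.3, 53, 80, 2.5, [94.0, 125.0]), (447.0, 82.3, 52, 70, 13.0, [103.0, 29.0])]
[-3.2   -3.685  2.077]
```

```bash
python3 -m creep '[{"rx":0,"ry":0,"rz":-0.14,"tx":-3.2,"ty":-3.68,"tz":0,"claw":0.85},{"rx":0,"ry":0,"rz":-0.14,"tx":-3.2,"ty":-3.68,"tz":0,"claw":0.85},{"rx":0,"ry":0,"rz":-0.14,"tx":-3.2,"ty":-3.68,"tz":0,"claw":0.85},{"rx":0,"ry":0,"rz":-0.14,"tx":-3.2,"ty":-3.68,"tz":0.5,"claw":0.85},{"rx":0,"ry":0,"rz":-0.14,"tx":-3.2,"ty":-3.68,"tz":1.2,"claw":0.85},{"rx":0,"ry":0,"rz":-0.14,"tx":-3.2,"ty":-3.68,"tz":2,"claw":0.85},{"rx":0,"ry":0,"rz":-0.14,"tx":-3.2,"ty":-3.68,"tz":2,"claw":0.85},{"rx":0,"ry":0,"rz":-0.14,"tx":-3.2,"ty":-3.68,"tz":2,"claw":0.85}]' 40
python3 -c "
from h import *
pick(-23.3)"
```

```text
t: 48.75
tcp_pos: [428.4, -265.3, 114.4]
ee_rot: [-2.126, -2.313, -0.0]
ft_force: [-0.4, -0.5, -0.0]
grip_width: 72.7
finger_force: 0.0
(429.1, -267.3, 50, 80, 5.0, [259.0, 183.0])
tcp [ 428.4 -265.3  114.4] phi 94.83 nearest (429.1, -267.3, 50, 80, 5.0, [259.0, 183.0]) rz -0.03 togo [-0.021 -0.007  2.309]
```

```bash
(python3 -m creep '[{"rx":0,"ry":0,"rz":-0.03,"tx":-0.03,"ty":0,"tz":0.8,"claw":0.8},{"rx":0,"ry":0,"rz":-0.03,"tx":-0.03,"ty":0,"tz":1.6,"claw":0.8},{"rx":0,"ry":0,"rz":-0.03,"tx":-0.03,"ty":0,"tz":2.1,"claw":0.8},{"rx":0,"ry":0,"rz":-0.03,"tx":-0.03,"ty":0,"tz":2.31,"claw":0.75},{"rx":0,"ry":0,"rz":-0.03,"tx":-0.03,"ty":0,"tz":2.31,"claw":0.75},{"rx":0,"ry":0,"rz":-0.03,"tx":-0.03,"ty":0,"tz":2.31,"claw":0.5},{"rx":0,"ry":0,"rz":-0.03,"tx":-0.03,"ty":0,"tz":2.31,"claw":0.4},{"rx":0,"ry":0,"rz":-0.03,"tx":-0.03,"ty":0,"tz":2.31,"claw":0.4},{"rx":0,"ry":0,"rz":-0.03,"tx":-0.03,"ty":0,"tz":2.31,"claw":0.4}]' 40
python3 -m creep '[{"rx":0,"ry":0,"rz":0,"tx":0,"ty":0,"tz":-0.3,"claw":0.4},{"rx":0,"ry":0,"rz":0,"tx":0,"ty":0,"tz":-1,"claw":0.4},{"rx":0,"ry":0,"rz":0,"tx":0,"ty":0,"tz":-2,"claw":0.4},{"rx":0,"ry":0,"rz":0,"tx":0,"ty":0,"tz":-3,"claw":0.4},{"rx":0,"ry":0,"rz":0,"tx":0,"ty":0,"tz":-3.5,"claw":0.4},{"rx":0,"ry":0,"rz":0,"tx":0,"ty":0,"tz":-3.5,"claw":0.4},{"rx":0,"ry":0,"rz":0,"tx":0,"ty":0,"tz":-3.5,"claw":0.4}]' 40)|grep -E 'tcp|ft_|wid|fing|\('
cat >> h.py <<'E'
def held(): 
    s=robot.read_state();p=np.array(s['tcp_pos']);c=cap('wrist');B=blanks(c,z=p[2]+31)
    b=min(B,key=lambda b:np.hypot(b[0]-p[0],b[1]-p[1]));T=R.from_rotvec(s['ee_rot'])
    print('held',b[:5],'off tool',T.inv().apply([b[0]-p[0],b[1]-p[1],0]).round(1))
E
python3 -c "
from h import *
held();place(1,lift=-22.5)"
```

```text
tcp_pos: [429.4, -268.1, -22.9]
ft_force: [0.2, 1.3, 7.8]
grip_width: 48.8
finger_force: 41.9
tcp_pos: [427.4, -266.8, 184.9]
ft_force: [0.3, 0.6, -1.5]
grip_width: 48.6
finger_force: 42.0
held (428.2, -264.6, 49, 80, 4.9) off tool [2.1 1.  0. ]
phi 94.98 rz 0.164 above [3.156 3.739 0.112] down [3.153 3.742 1.562] [ 427.  -266.5  184.3]
```

```bash
python3 -m creep '[{"rx":0,"ry":0,"rz":0.16,"tx":3.13,"ty":3.74,"tz":0,"claw":0.4},{"rx":0,"ry":0,"rz":0.16,"tx":3.13,"ty":3.74,"tz":0,"claw":0.4},{"rx":0,"ry":0,"rz":0.16,"tx":3.13,"ty":3.74,"tz":0,"claw":0.4},{"rx":0,"ry":0,"rz":0.16,"tx":3.13,"ty":3.74,"tz":0,"claw":0.4},{"rx":0,"ry":0,"rz":0.16,"tx":3.13,"ty":3.74,"tz":0,"claw":0.4},{"rx":0,"ry":0,"rz":0.16,"tx":3.13,"ty":3.74,"tz":0,"claw":0.4},{"rx":0,"ry":0,"rz":0.16,"tx":3.13,"ty":3.74,"tz":0,"claw":0.4},{"rx":0,"ry":0,"rz":0.16,"tx":3.13,"ty":3.74,"tz":0,"claw":0.4}]' 40
python3 -m creep '[{"rx":0,"ry":0,"rz":0,"tx":0,"ty":0,"tz":0,"claw":0.4},{"rx":0,"ry":0,"rz":0,"tx":0,"ty":0,"tz":0,"claw":0.4}]' | grep tcp
python3 -c "
from h import *
held();place(1,lift=-22.5)"
```

```text
t: 51.85
tcp_pos: [633.8, -61.7, 184.5]
ee_rot: [-2.142, -2.296, 0.002]
ft_force: [-0.1, -0.0, -0.9]
grip_width: 48.4
finger_force: 42.0
tcp_pos: [634.9, -61.4, 185.6]
held (635.1, -52.4, 50, 93, 4.0) off tool [9.  0.8 0. ]
phi 93.98 rz -0.003 above [ 0.049 -0.012  0.134] down [ 0.049 -0.012  1.584] [635.  -61.3 185.5]
```

```bash
(python3 -m creep '[{"rx":0,"ry":0,"rz":0,"tx":0.015,"ty":-0.01,"tz":0.4,"claw":0.4},{"rx":0,"ry":0,"rz":0,"tx":0.015,"ty":-0.01,"tz":0.75,"claw":0.4},{"rx":0,"ry":0,"rz":0,"tx":0.015,"ty":-0.01,"tz":0.9,"claw":0.4},{"rx":0,"ry":0,"rz":0,"tx":0.015,"ty":-0.01,"tz":1.0,"claw":0.4},{"rx":0,"ry":0,"rz":0,"tx":0.015,"ty":-0.01,"tz":1.15,"claw":0.4},{"rx":0,"ry":0,"rz":0,"tx":0.015,"ty":-0.01,"tz":1.35,"claw":0.4},{"rx":0,"ry":0,"rz":0,"tx":0.015,"ty":-0.01,"tz":1.57,"claw":0.4},{"rx":0,"ry":0,"rz":0,"tx":0.015,"ty":-0.01,"tz":1.57,"claw":0.4},{"rx":0,"ry":0,"rz":0,"tx":0.015,"ty":-0.01,"tz":1.57,"claw":0.4}]' 40
python3 -m creep '[{"rx":0,"ry":0,"rz":0,"tx":0,"ty":0,"tz":0.02,"claw":0.4},{"rx":0,"ry":0,"rz":0,"tx":0,"ty":0,"tz":0.02,"claw":0.4}]' 40)|grep -E 'tcp|ft_|wid|fing|\('
```

```text
tcp_pos: [634.3, -59.8, 90.7]
ft_force: [-0.1, -0.1, -0.1]
grip_width: 48.3
finger_force: 44.0
tcp_pos: [634.5, -59.8, 89.9]
ft_force: [-0.1, -1.1, -0.4]
grip_width: 48.0
finger_force: 44.0
```

```bash
(python3 -m creep '[{"rx":0,"ry":0,"rz":0,"tx":0,"ty":0,"tz":0,"claw":0.75},{"rx":0,"ry":0,"rz":0,"tx":0,"ty":0,"tz":0,"claw":0.75},{"rx":0,"ry":0,"rz":0,"tx":0,"ty":0,"tz":0,"claw":0.75},{"rx":0,"ry":0,"rz":0,"tx":0,"ty":0,"tz":-0.4,"claw":0.75},{"rx":0,"ry":0,"rz":0,"tx":0,"ty":0,"tz":-1,"claw":0.75},{"rx":0,"ry":0,"rz":0,"tx":0,"ty":0,"tz":-2,"claw":0.75},{"rx":0,"ry":0,"rz":0,"tx":0,"ty":0,"tz":-2.4,"claw":0.75},{"rx":0,"ry":0,"rz":0,"tx":0,"ty":0,"tz":-2.4,"claw":0.75},{"rx":0,"ry":0,"rz":0,"tx":0,"ty":0,"tz":-2.4,"claw":0.75}]' 40)|grep -E 'tcp|ft_|wid|fing|\('
python3 -c "
from h import *
s=robot.read_state();c=cap('wrist');print(blanks(c,z=121)[:6]);print(blanks(c)[:6]);print(togo([427.5,-33.3,110]))"
```

```text
tcp_pos: [633.7, -59.7, 232.7]
ft_force: [-0.7, -0.3, -0.6]
grip_width: 63.9
finger_force: 0.0
[(635.6, -59.2, 50, 81, 3.8, [261.0, 179.0]), (486.9, -19.1, 38, 57, 2.7, [97.0, 125.0]), (500.2, 62.0, 37, 49, 13.2, [106.0, 29.0])]
[(638.0, -89.1, 71, 115, 3.8, [261.0, 179.0]), (428.1, -32.5, 53, 80, 2.7, [97.0, 125.0]), (447.0, 82.0, 52, 70, 13.2, [106.0, 29.0])]
[ 0.677 -3.386  2.047]
```

```bash
python3 -m creep '[{"rx":0,"ry":0,"rz":0.2,"tx":0.67,"ty":-3.38,"tz":0,"claw":0.8},{"rx":0,"ry":0,"rz":0.2,"tx":0.67,"ty":-3.38,"tz":0,"claw":0.8},{"rx":0,"ry":0,"rz":0.2,"tx":0.67,"ty":-3.38,"tz":0.4,"claw":0.8},{"rx":0,"ry":0,"rz":0.2,"tx":0.67,"ty":-3.38,"tz":1.2,"claw":0.8},{"rx":0,"ry":0,"rz":0.2,"tx":0.67,"ty":-3.38,"tz":2,"claw":0.8},{"rx":0,"ry":0,"rz":0.2,"tx":0.67,"ty":-3.38,"tz":2,"claw":0.8},{"rx":0,"ry":0,"rz":0.2,"tx":0.67,"ty":-3.38,"tz":2,"claw":0.8},{"rx":0,"ry":0,"rz":0.2,"tx":0.67,"ty":-3.38,"tz":2,"claw":0.8}]' 40 | grep tcp
python3 -c "
from h import *
pick(-23.3)"
```

```text
tcp_pos: [431.3, -34.4, 115.4]
(426.4, -32.3, 50, 80, 2.8, [253.0, 178.0])
(444.6, 84.0, 50, 72, 13.3, [280.0, 43.0])
tcp [431.3 -34.4 115.4] phi 92.83 nearest (426.4, -32.3, 50, 80, 2.8, [253.0, 178.0]) rz 0.0 togo [ 0.041 -0.085  2.311]
```

```bash
(python3 -m creep '[{"rx":0,"ry":0,"rz":0,"tx":0.035,"ty":-0.07,"tz":0.8,"claw":0.8},{"rx":0,"ry":0,"rz":0,"tx":0.035,"ty":-0.07,"tz":1.6,"claw":0.8},{"rx":0,"ry":0,"rz":0,"tx":0.035,"ty":-0.07,"tz":2.1,"claw":0.8},{"rx":0,"ry":0,"rz":0,"tx":0.035,"ty":-0.07,"tz":2.31,"claw":0.75},{"rx":0,"ry":0,"rz":0,"tx":0.035,"ty":-0.07,"tz":2.31,"claw":0.75},{"rx":0,"ry":0,"rz":0,"tx":0.035,"ty":-0.07,"tz":2.31,"claw":0.5},{"rx":0,"ry":0,"rz":0,"tx":0.035,"ty":-0.07,"tz":2.31,"claw":0.4},{"rx":0,"ry":0,"rz":0,"tx":0.035,"ty":-0.07,"tz":2.31,"claw":0.4},{"rx":0,"ry":0,"rz":0,"tx":0.035,"ty":-0.07,"tz":2.31,"claw":0.4}]' 40
python3 -m creep '[{"rx":0,"ry":0,"rz":0,"tx":0,"ty":0,"tz":-0.3,"claw":0.4},{"rx":0,"ry":0,"rz":0,"tx":0,"ty":0,"tz":-1,"claw":0.4},{"rx":0,"ry":0,"rz":0,"tx":0,"ty":0,"tz":-2,"claw":0.4},{"rx":0,"ry":0,"rz":0,"tx":0,"ty":0,"tz":-3,"claw":0.4},{"rx":0,"ry":0,"rz":0,"tx":0,"ty":0,"tz":-3.5,"claw":0.4},{"rx":0,"ry":0,"rz":0,"tx":0,"ty":0,"tz":-3.5,"claw":0.4},{"rx":0,"ry":0,"rz":0,"tx":0,"ty":0,"tz":-3.5,"claw":0.4},{"rx":0,"ry":0,"rz":0,"tx":0,"ty":0,"tz":-3.5,"claw":0.4}]' 40)|grep -E 'tcp|ft_|wid|fing|\('
python3 -c "
from h import *
held();place(2,lift=-22.5)"
```

```text
tcp_pos: [426.3, -32.4, -23.3]
ft_force: [-0.6, 1.3, 8.1]
grip_width: 48.2
finger_force: 42.1
tcp_pos: [423.8, -31.8, 184.0]
ft_force: [-0.1, -0.1, -0.8]
grip_width: 48.4
finger_force: 42.0
held (424.8, -30.5, 50, 80, 2.9) off tool [ 1.3  1.  -0. ]
phi 92.82 rz -0.196 above [-0.614  3.476  0.097] down [-0.616  3.48   1.414] [424.  -31.9 184. ]
```

```bash
python3 -m creep '[{"rx":0,"ry":0,"rz":-0.2,"tx":-0.63,"ty":3.48,"tz":0,"claw":0.4},{"rx":0,"ry":0,"rz":-0.2,"tx":-0.63,"ty":3.48,"tz":0,"claw":0.4},{"rx":0,"ry":0,"rz":-0.2,"tx":-0.63,"ty":3.48,"tz":0,"claw":0.4},{"rx":0,"ry":0,"rz":-0.2,"tx":-0.63,"ty":3.48,"tz":0,"claw":0.4},{"rx":0,"ry":0,"rz":-0.2,"tx":-0.63,"ty":3.48,"tz":0,"claw":0.4},{"rx":0,"ry":0,"rz":-0.2,"tx":-0.63,"ty":3.48,"tz":0,"claw":0.4},{"rx":0,"ry":0,"rz":-0.2,"tx":-0.63,"ty":3.48,"tz":0,"claw":0.4},{"rx":0,"ry":0,"rz":-0.2,"tx":-0.63,"ty":3.48,"tz":0,"claw":0.4}]' 40 | grep tcp
python3 -c "
from h import *
place(2,lift=-22.5)"
```

```text
tcp_pos: [634.7, -59.4, 185.6]
phi 94.03 rz 0.005 above [ 0.017 -0.009  0.135] down [ 0.017 -0.009  1.452] [634.7 -59.4 185.6]
```

```bash
(python3 -m creep '[{"rx":0,"ry":0,"rz":0,"tx":0,"ty":-0.01,"tz":0.4,"claw":0.4},{"rx":0,"ry":0,"rz":0,"tx":0,"ty":-0.01,"tz":0.75,"claw":0.4},{"rx":0,"ry":0,"rz":0,"tx":0,"ty":-0.01,"tz":0.9,"claw":0.4},{"rx":0,"ry":0,"rz":0,"tx":0,"ty":-0.01,"tz":1.0,"claw":0.4},{"rx":0,"ry":0,"rz":0,"tx":0,"ty":-0.01,"tz":1.15,"claw":0.4},{"rx":0,"ry":0,"rz":0,"tx":0,"ty":-0.01,"tz":1.3,"claw":0.4},{"rx":0,"ry":0,"rz":0,"tx":0,"ty":-0.01,"tz":1.44,"claw":0.4},{"rx":0,"ry":0,"rz":0,"tx":0,"ty":-0.01,"tz":1.44,"claw":0.4},{"rx":0,"ry":0,"rz":0,"tx":0,"ty":-0.01,"tz":1.44,"claw":0.4}]' 40
python3 -m creep '[{"rx":0,"ry":0,"rz":0,"tx":0,"ty":0,"tz":0.02,"claw":0.4},{"rx":0,"ry":0,"rz":0,"tx":0,"ty":0,"tz":0.02,"claw":0.4}]' 40
python3 -m creep '[{"rx":0,"ry":0,"rz":0,"tx":0,"ty":0,"tz":0,"claw":0.75},{"rx":0,"ry":0,"rz":0,"tx":0,"ty":0,"tz":0,"claw":0.75},{"rx":0,"ry":0,"rz":0,"tx":0,"ty":0,"tz":0,"claw":0.75},{"rx":0,"ry":0,"rz":0,"tx":0,"ty":0,"tz":-0.4,"claw":0.75},{"rx":0,"ry":0,"rz":0,"tx":0,"ty":0,"tz":-1,"claw":0.75},{"rx":0,"ry":0,"rz":0,"tx":0,"ty":0,"tz":-2,"claw":0.75},{"rx":0,"ry":0,"rz":0,"tx":0,"ty":0,"tz":-2.3,"claw":0.75},{"rx":0,"ry":0,"rz":0,"tx":0,"ty":0,"tz":-2.3,"claw":0.75},{"rx":0,"ry":0,"rz":0,"tx":0,"ty":0,"tz":-2.3,"claw":0.75}]' 40)|grep -E 'tcp|ft_|wid|fing|\('
python3 -c "
from h import *
s=robot.read_state();c=cap('wrist');print(blanks(c,z=129)[:6]);print(blanks(c)[:6]);print(togo([444.5,86,130]))"
```

```text
tcp_pos: [635.0, -59.6, 98.9]
ft_force: [-0.4, 0.2, -1.1]
grip_width: 48.6
finger_force: 42.0
tcp_pos: [635.0, -59.6, 97.8]
ft_force: [0.2, -0.2, -0.8]
grip_width: 49.0
finger_force: 42.0
tcp_pos: [633.6, -59.4, 233.7]
ft_force: [-0.1, 0.2, -0.2]
grip_width: 64.3
finger_force: 0.0
[(636.1, -58.8, 51, 81, 4.1, [261.0, 181.0]), (503.9, 60.9, 36, 48, 12.8, [107.0, 29.0])]
[(638.9, -91.6, 74, 118, 4.1, [261.0, 181.0]), (447.0, 82.3, 52, 70, 12.8, [107.0, 29.0])]
[ 2.635 -2.965  1.738]
```

```bash
python3 -m creep '[{"rx":0,"ry":0,"rz":-0.8,"tx":2.6,"ty":-2.96,"tz":0,"claw":0.8},{"rx":0,"ry":0,"rz":-1.55,"tx":2.6,"ty":-2.96,"tz":0,"claw":0.8},{"rx":0,"ry":0,"rz":-1.55,"tx":2.6,"ty":-2.96,"tz":0.2,"claw":0.8},{"rx":0,"ry":0,"rz":-1.55,"tx":2.6,"ty":-2.96,"tz":1,"claw":0.8},{"rx":0,"ry":0,"rz":-1.55,"tx":2.6,"ty":-2.96,"tz":2,"claw":0.8},{"rx":0,"ry":0,"rz":-1.55,"tx":2.6,"ty":-2.96,"tz":2,"claw":0.8},{"rx":0,"ry":0,"rz":-1.55,"tx":2.6,"ty":-2.96,"tz":2,"claw":0.8},{"rx":0,"ry":0,"rz":-1.55,"tx":2.6,"ty":-2.96,"tz":2,"claw":0.8}]' 40 | grep tcp
python3 -c "
from h import *
pick(-23.3)"
```

```text
tcp_pos: [449.4, 83.2, 117.4]
(443.8, 88.9, 50, 80, 13.2, [253.0, 172.0])
(433.7, 193.1, 50, 79, 10.9, [270.0, 50.0])
tcp [449.4  83.2 117.4] phi 103.29 nearest (443.8, 88.9, 50, 80, 13.2, [253.0, 172.0]) rz 0.02 togo [ 0.114 -0.074  2.345]
```

```bash
(python3 -m creep '[{"rx":0,"ry":0,"rz":0,"tx":0.1,"ty":-0.07,"tz":0.8,"claw":0.8},{"rx":0,"ry":0,"rz":0,"tx":0.1,"ty":-0.07,"tz":1.6,"claw":0.8},{"rx":0,"ry":0,"rz":0,"tx":0.1,"ty":-0.07,"tz":2.1,"claw":0.8},{"rx":0,"ry":0,"rz":0,"tx":0.1,"ty":-0.07,"tz":2.34,"claw":0.75},{"rx":0,"ry":0,"rz":0,"tx":0.1,"ty":-0.07,"tz":2.34,"claw":0.75},{"rx":0,"ry":0,"rz":0,"tx":0.1,"ty":-0.07,"tz":2.34,"claw":0.5},{"rx":0,"ry":0,"rz":0,"tx":0.1,"ty":-0.07,"tz":2.34,"claw":0.4},{"rx":0,"ry":0,"rz":0,"tx":0.1,"ty":-0.07,"tz":2.34,"claw":0.4},{"rx":0,"ry":0,"rz":0,"tx":0.1,"ty":-0.07,"tz":2.34,"claw":0.4}]' 40
python3 -m creep '[{"rx":0,"ry":0,"rz":0,"tx":0,"ty":0,"tz":-0.3,"claw":0.4},{"rx":0,"ry":0,"rz":0,"tx":0,"ty":0,"tz":-1,"claw":0.4},{"rx":0,"ry":0,"rz":0,"tx":0,"ty":0,"tz":-2,"claw":0.4},{"rx":0,"ry":0,"rz":0,"tx":0,"ty":0,"tz":-3,"claw":0.4},{"rx":0,"ry":0,"rz":0,"tx":0,"ty":0,"tz":-3.7,"claw":0.4},{"rx":0,"ry":0,"rz":0,"tx":0,"ty":0,"tz":-3.7,"claw":0.4},{"rx":0,"ry":0,"rz":0,"tx":0,"ty":0,"tz":-3.7,"claw":0.4},{"rx":0,"ry":0,"rz":0,"tx":0,"ty":0,"tz":-3.7,"claw":0.4}]' 40)|grep -E 'tcp|ft_|wid|fing|\('
python3 -c "
from h import *
held();place(3,lift=-22.5)"
```

```text
tcp_pos: [442.9, 88.4, -23.3]
ft_force: [-0.1, -1.9, 8.5]
grip_width: 48.5
finger_force: 42.3
tcp_pos: [440.0, 88.4, 195.9]
ft_force: [-0.8, -0.0, -2.1]
grip_width: 48.9
finger_force: 41.9
held (440.7, 89.9, 50, 80, 13.6) off tool [ 1.3  1.1 -0. ]
phi 103.32 rz 1.554 above [-3.125  2.584  0.297] down [-3.126  2.587  1.48 ] [440.1  88.3 195.9]
```

```bash
python3 -m creep '[{"rx":0,"ry":0,"rz":0.8,"tx":-3.14,"ty":2.59,"tz":0,"claw":0.4},{"rx":0,"ry":0,"rz":1.55,"tx":-3.14,"ty":2.59,"tz":0,"claw":0.4},{"rx":0,"ry":0,"rz":1.55,"tx":-3.14,"ty":2.59,"tz":0,"claw":0.4},{"rx":0,"ry":0,"rz":1.55,"tx":-3.14,"ty":2.59,"tz":0,"claw":0.4},{"rx":0,"ry":0,"rz":1.55,"tx":-3.14,"ty":2.59,"tz":0,"claw":0.4},{"rx":0,"ry":0,"rz":1.55,"tx":-3.14,"ty":2.59,"tz":0,"claw":0.4},{"rx":0,"ry":0,"rz":1.55,"tx":-3.14,"ty":2.59,"tz":0,"claw":0.4},{"rx":0,"ry":0,"rz":1.55,"tx":-3.14,"ty":2.59,"tz":0,"claw":0.4}]' 40 | grep tcp
python3 -c "
from h import *
place(3,lift=-22.5)"
```

```text
tcp_pos: [635.1, -58.2, 197.4]
phi 94.09 rz 0.014 above [-0.003 -0.017  0.332] down [-0.003 -0.017  1.515] [635.1 -58.2 197.4]
```

```bash
(python3 -m creep '[{"rx":0,"ry":0,"rz":0,"tx":-0.02,"ty":-0.01,"tz":0.5,"claw":0.4},{"rx":0,"ry":0,"rz":0,"tx":-0.02,"ty":-0.01,"tz":0.9,"claw":0.4},{"rx":0,"ry":0,"rz":0,"tx":-0.02,"ty":-0.01,"tz":1.05,"claw":0.4},{"rx":0,"ry":0,"rz":0,"tx":-0.02,"ty":-0.01,"tz":1.15,"claw":0.4},{"rx":0,"ry":0,"rz":0,"tx":-0.02,"ty":-0.01,"tz":1.25,"claw":0.4},{"rx":0,"ry":0,"rz":0,"tx":-0.02,"ty":-0.01,"tz":1.4,"claw":0.4},{"rx":0,"ry":0,"rz":0,"tx":-0.02,"ty":-0.01,"tz":1.5,"claw":0.4},{"rx":0,"ry":0,"rz":0,"tx":-0.02,"ty":-0.01,"tz":1.5,"claw":0.4},{"rx":0,"ry":0,"rz":0,"tx":-0.02,"ty":-0.01,"tz":1.5,"claw":0.4}]' 40
python3 -m creep '[{"rx":0,"ry":0,"rz":0,"tx":0,"ty":0,"tz":0.02,"claw":0.4},{"rx":0,"ry":0,"rz":0,"tx":0,"ty":0,"tz":0.02,"claw":0.4}]' 40
python3 -m creep '[{"rx":0,"ry":0,"rz":0,"tx":0,"ty":0,"tz":0,"claw":0.75},{"rx":0,"ry":0,"rz":0,"tx":0,"ty":0,"tz":0,"claw":0.75},{"rx":0,"ry":0,"rz":0,"tx":0,"ty":0,"tz":0,"claw":0.75},{"rx":0,"ry":0,"rz":0,"tx":0,"ty":0,"tz":-0.4,"claw":0.75},{"rx":0,"ry":0,"rz":0,"tx":0,"ty":0,"tz":-1,"claw":0.75},{"rx":0,"ry":0,"rz":0,"tx":0,"ty":0,"tz":-1.8,"claw":0.75},{"rx":0,"ry":0,"rz":0,"tx":0,"ty":0,"tz":-2.2,"claw":0.75},{"rx":0,"ry":0,"rz":0,"tx":0,"ty":0,"tz":-2.2,"claw":0.75},{"rx":0,"ry":0,"rz":0,"tx":0,"ty":0,"tz":-2.2,"claw":0.75}]' 40)|grep -E 'tcp|ft_|wid|fing|\('
python3 -c "
from h import *
s=robot.read_state();c=cap('wrist');print(blanks(c,z=137)[:6]);print(togo([433.7,192,130]))"
```

```text
tcp_pos: [635.7, -60.4, 107.5]
ft_force: [-0.3, 0.1, -1.7]
grip_width: 48.4
finger_force: 41.9
tcp_pos: [635.6, -60.3, 106.2]
ft_force: [0.6, 0.8, -1.3]
grip_width: 48.9
finger_force: 41.9
tcp_pos: [634.7, -60.2, 236.9]
ft_force: [0.3, -0.2, -0.1]
grip_width: 63.8
finger_force: 0.0
[(636.2, -58.5, 51, 83, 4.4, [260.0, 181.0])]
[ 4.425 -3.037  1.786]
```

```bash
python3 -m creep '[{"rx":0,"ry":0,"rz":-0.6,"tx":4.4,"ty":-3.03,"tz":0,"claw":0.8},{"rx":0,"ry":0,"rz":-1.13,"tx":4.4,"ty":-3.03,"tz":0,"claw":0.8},{"rx":0,"ry":0,"rz":-1.13,"tx":4.4,"ty":-3.03,"tz":0,"claw":0.8},{"rx":0,"ry":0,"rz":-1.13,"tx":4.4,"ty":-3.03,"tz":0.3,"claw":0.8},{"rx":0,"ry":0,"rz":-1.13,"tx":4.4,"ty":-3.03,"tz":1.2,"claw":0.8},{"rx":0,"ry":0,"rz":-1.13,"tx":4.4,"ty":-3.03,"tz":2,"claw":0.8},{"rx":0,"ry":0,"rz":-1.13,"tx":4.4,"ty":-3.03,"tz":2,"claw":0.8},{"rx":0,"ry":0,"rz":-1.13,"tx":4.4,"ty":-3.03,"tz":2,"claw":0.8},{"rx":0,"ry":0,"rz":-1.13,"tx":4.4,"ty":-3.03,"tz":2,"claw":0.8}]' 40 | grep tcp
python3 -c "
from h import *
pick(-23.3)"
```

```text
tcp_pos: [438.1, 190.0, 119.7]
(433.5, 194.7, 50, 80, 11.0, [254.0, 174.0])
tcp [438.1 190.  119.7] phi 100.75 nearest (433.5, 194.7, 50, 80, 11.0, [254.0, 174.0]) rz -0.04 togo [ 0.09  -0.07   2.386]
```

```bash
(python3 -m creep '[{"rx":0,"ry":0,"rz":-0.04,"tx":0.08,"ty":-0.07,"tz":0.8,"claw":0.8},{"rx":0,"ry":0,"rz":-0.04,"tx":0.08,"ty":-0.07,"tz":1.6,"claw":0.8},{"rx":0,"ry":0,"rz":-0.04,"tx":0.08,"ty":-0.07,"tz":2.1,"claw":0.8},{"rx":0,"ry":0,"rz":-0.04,"tx":0.08,"ty":-0.07,"tz":2.37,"claw":0.75},{"rx":0,"ry":0,"rz":-0.04,"tx":0.08,"ty":-0.07,"tz":2.37,"claw":0.75},{"rx":0,"ry":0,"rz":-0.04,"tx":0.08,"ty":-0.07,"tz":2.37,"claw":0.5},{"rx":0,"ry":0,"rz":-0.04,"tx":0.08,"ty":-0.07,"tz":2.37,"claw":0.4},{"rx":0,"ry":0,"rz":-0.04,"tx":0.08,"ty":-0.07,"tz":2.37,"claw":0.4},{"rx":0,"ry":0,"rz":-0.04,"tx":0.08,"ty":-0.07,"tz":2.37,"claw":0.4}]' 40
python3 -m creep '[{"rx":0,"ry":0,"rz":0,"tx":0,"ty":0,"tz":-0.3,"claw":0.4},{"rx":0,"ry":0,"rz":0,"tx":0,"ty":0,"tz":-1,"claw":0.4},{"rx":0,"ry":0,"rz":0,"tx":0,"ty":0,"tz":-2,"claw":0.4},{"rx":0,"ry":0,"rz":0,"tx":0,"ty":0,"tz":-3,"claw":0.4},{"rx":0,"ry":0,"rz":0,"tx":0,"ty":0,"tz":-3.9,"claw":0.4},{"rx":0,"ry":0,"rz":0,"tx":0,"ty":0,"tz":-3.9,"claw":0.4},{"rx":0,"ry":0,"rz":0,"tx":0,"ty":0,"tz":-3.9,"claw":0.4},{"rx":0,"ry":0,"rz":0,"tx":0,"ty":0,"tz":-3.9,"claw":0.4}]' 40)|grep -E 'tcp|ft_|wid|fing|\('
python3 -c "
from h import *
held();place(4,lift=-22.5)"
```

```text
tcp_pos: [432.2, 194.3, -22.6]
ft_force: [1.0, -3.0, 7.8]
grip_width: 48.6
finger_force: 42.2
tcp_pos: [429.1, 193.7, 208.4]
ft_force: [0.2, -0.2, -1.0]
grip_width: 48.1
finger_force: 41.9
held (430.1, 194.6, 49, 81, 11.1) off tool [ 0.7  1.1 -0. ]
phi 101.05 rz 1.174 above [-4.779  2.548  0.506] down [-4.779  2.552  1.556] [429.2 193.8 208.4]
```

```bash
python3 -m creep '[{"rx":0,"ry":0,"rz":0.6,"tx":-4.79,"ty":2.55,"tz":0,"claw":0.4},{"rx":0,"ry":0,"rz":1.17,"tx":-4.79,"ty":2.55,"tz":0,"claw":0.4},{"rx":0,"ry":0,"rz":1.17,"tx":-4.79,"ty":2.55,"tz":0,"claw":0.4},{"rx":0,"ry":0,"rz":1.17,"tx":-4.79,"ty":2.55,"tz":0,"claw":0.4},{"rx":0,"ry":0,"rz":1.17,"tx":-4.79,"ty":2.55,"tz":0,"claw":0.4},{"rx":0,"ry":0,"rz":1.17,"tx":-4.79,"ty":2.55,"tz":0,"claw":0.4},{"rx":0,"ry":0,"rz":1.17,"tx":-4.79,"ty":2.55,"tz":0,"claw":0.4},{"rx":0,"ry":0,"rz":1.17,"tx":-4.79,"ty":2.55,"tz":0,"claw":0.4},{"rx":0,"ry":0,"rz":1.17,"tx":-4.79,"ty":2.55,"tz":0,"claw":0.4}]' 40 | grep tcp
python3 -c "
from h import *
place(4,lift=-22.5)"
```

```text
tcp_pos: [634.8, -57.0, 209.9]
phi 94.12 rz 0.02 above [-0.022 -0.013  0.541] down [-0.023 -0.012  1.591] [634.8 -57.  209.9]
```

```bash
(python3 -m creep '[{"rx":0,"ry":0,"rz":0.02,"tx":-0.03,"ty":-0.01,"tz":0.6,"claw":0.4},{"rx":0,"ry":0,"rz":0.02,"tx":-0.03,"ty":-0.01,"tz":1.1,"claw":0.4},{"rx":0,"ry":0,"rz":0.02,"tx":-0.03,"ty":-0.01,"tz":1.25,"claw":0.4},{"rx":0,"ry":0,"rz":0.02,"tx":-0.03,"ty":-0.01,"tz":1.35,"claw":0.4},{"rx":0,"ry":0,"rz":0.02,"tx":-0.03,"ty":-0.01,"tz":1.45,"claw":0.4},{"rx":0,"ry":0,"rz":0.02,"tx":-0.03,"ty":-0.01,"tz":1.58,"claw":0.4},{"rx":0,"ry":0,"rz":0.02,"tx":-0.03,"ty":-0.01,"tz":1.58,"claw":0.4},{"rx":0,"ry":0,"rz":0.02,"tx":-0.03,"ty":-0.01,"tz":1.58,"claw":0.4}]' 40
python3 -m creep '[{"rx":0,"ry":0,"rz":0,"tx":0,"ty":0,"tz":0.02,"claw":0.4},{"rx":0,"ry":0,"rz":0,"tx":0,"ty":0,"tz":0.02,"claw":0.4}]' 40
python3 -m creep '[{"rx":0,"ry":0,"rz":0,"tx":0,"ty":0,"tz":0,"claw":0.75},{"rx":0,"ry":0,"rz":0,"tx":0,"ty":0,"tz":0,"claw":0.75},{"rx":0,"ry":0,"rz":0,"tx":0,"ty":0,"tz":0,"claw":0.75},{"rx":0,"ry":0,"rz":0,"tx":0,"ty":0,"tz":-0.4,"claw":0.75},{"rx":0,"ry":0,"rz":0,"tx":0,"ty":0,"tz":-1,"claw":0.75},{"rx":0,"ry":0,"rz":0,"tx":-0.5,"ty":0,"tz":-2,"claw":0.75},{"rx":0,"ry":0,"rz":0,"tx":-0.9,"ty":0,"tz":-3,"claw":0.75},{"rx":0,"ry":0,"rz":0,"tx":-0.9,"ty":0,"tz":-3.3,"claw":0.75},{"rx":0,"ry":0,"rz":0,"tx":-0.9,"ty":0,"tz":-3.3,"claw":0.75},{"rx":0,"ry":0,"rz":0,"tx":-0.9,"ty":0,"tz":-3.3,"claw":0.75}]' 40)|grep -E 'tcp|ft_|wid|fing|\('
python3 - <<'E'
from h import *
s=robot.read_state();c=cap('wrist','wend.png');print(s['t'],s['tcp_pos']);print(blanks(c,z=145)[:6],blanks(c)[:6])
for t,z in(('pile',105),('straight_wheel',85),('nose',85),('blank_1',0)):
    for d in robot.tip_of(t,'wrist')[:4]:
        r,q=d['centre'];print(t,round(d['confidence'],2),round(q*512,1),round(r*384,1),at(c,q*512,r*384,z).round(1))
for n in('side','scene'):
    c=cap(n,n+'end.png')
    for t,z in(('soft_hammer',8),('hammer_rest',8),('straight_wheel',85),('nose',85),('bevel_wheel',62),('ball_wheel',62),('blank_1',4)):
        for d in robot.tip_of(t,n)[:4]:
            r,q=d['centre'];print(n,t,round(d['confidence'],2),round(q*512,1),round(r*384,1),at(c,q*512,r*384,z).round(1))
E
```

```text
tcp_pos: [635.5, -60.5, 115.4]
ft_force: [0.5, -0.5, -0.8]
grip_width: 48.3
finger_force: 41.9
tcp_pos: [635.7, -60.5, 114.4]
ft_force: [-1.1, 0.8, 2.6]
grip_width: 48.2
finger_force: 42.2
tcp_pos: [638.2, -113.8, 310.3]
ft_force: [-0.2, -0.4, 0.3]
grip_width: 63.9
finger_force: 0.0
75.225 [ 638.17084233 -113.79285654  310.28390346]
[(636.7, -61.2, 51, 81, 4.0, [261.0, 118.0])] [(637.8, -69.7, 73, 115, 4.0, [261.0, 118.0])]
straight_wheel 0.74 260.6 41.8 [630.5  23.9  85. ]
blank_1 0.7 259.5 120.4 [635.6 -71.2   0. ]
side soft_hammer 0.74 286.5 175.4 [ 434.4 -382.4    8. ]
side hammer_rest 0.62 291.7 175.0 [ 412.7 -391.4    8. ]
side hammer_rest 0.46 321.9 149.9 [ 317.8 -635.2    8. ]
side hammer_rest 0.39 221.9 305.3 [467.9 366.1   8. ]
side straight_wheel 0.56 206.0 227.2 [615.9 112.7  85. ]
side nose 0.56 201.6 227.4 [630.8 117.7  85. ]
side bevel_wheel 0.84 200.6 282.8 [545.5 340.3  62. ]
side ball_wheel 0.64 242.7 301.2 [393.7 374.2  62. ]
side blank_1 0.66 218.2 188.6 [ 698.6 -216.9    4. ]
side blank_1 0.55 219.8 191.7 [ 684.2 -197.7    4. ]
side blank_1 0.51 218.9 190.8 [ 690.2 -202.6    4. ]
side blank_1 0.5 217.3 188.3 [ 703.2 -217.7    4. ]
scene soft_hammer 0.84 276.3 246.1 [ 432.9 -383.8    8. ]
scene hammer_rest 0.97 331.3 342.7 [ 389.3 -759.9    8. ]
scene hammer_rest 0.84 290.3 317.3 [ 335.6 -644.8    8. ]
scene hammer_rest 0.76 274.7 251.9 [ 415.7 -405.1    8. ]
scene straight_wheel 0.59 260.6 147.2 [624.6 117.2  85. ]
scene nose 0.87 263.7 147.7 [634.3 107.   85. ]
scene bevel_wheel 0.5 225.0 134.4 [550.  348.9  62. ]
scene bevel_wheel 0.48 211.4 149.3 [441.5 240.   62. ]
scene ball_wheel 0.74 194.6 139.3 [405.1 368.9  62. ]
scene ball_wheel 0.33 261.3 143.2 [662.9 188.1  62. ]
scene blank_1 0.73 283.3 155.7 [746.1 130.3   4. ]
scene blank_1 0.55 281.9 157.3 [733.4 120.6   4. ]
scene blank_1 0.46 285.6 155.1 [758.3 130.4   4. ]
scene blank_1 0.45 282.0 163.0 [709.1  75.9   4. ]
```

Run:
```python
import cv2,numpy as np
for n,(x0,y0,x1,y1) in {'side':(265,135,330,190),'scene':(255,220,300,300)}.items():
    a=cv2.imread(f'pics/{n}0.png')[y0:y1,x0:x1];b=cv2.imread(f'pics/{n}end.png')[y0:y1,x0:x1]
    for nm,im in(('0',a),('end',b)):
        h=cv2.cvtColor(im,cv2.COLOR_BGR2HSV);
        out=[]
        for m in ((h[...,1]<45)&(h[...,2]>195),(h[...,0]>8)&(h[...,0]<28)&(h[...,1]>110)&(h[...,2]>110),h[...,2]<50):
            k,l,st,ce=cv2.connectedComponentsWithStats(m.astype(np.uint8))
            i=1+np.argmax(st[1:,4]);out.append((st[i].tolist(),ce[i].round(1).tolist()))
        print(n,nm,out)
```

```text
side 0 [([0, 0, 53, 55, 1361], [24.8, 31.5]), ([39, 0, 15, 6, 79], [45.9, 2.2]), ([19, 39, 6, 6, 10], [20.7, 41.5])]
side end [([0, 0, 65, 55, 1793], [30.9, 33.6]), ([39, 0, 13, 6, 71], [45.2, 2.3]), ([19, 39, 1, 3, 3], [19.0, 40.0])]
scene 0 [([16, 0, 29, 32, 390], [30.9, 12.7]), ([19, 24, 11, 42, 284], [24.1, 45.8]), ([7, 25, 13, 17, 62], [13.7, 34.4])]
scene end [([18, 0, 27, 46, 321], [34.8, 20.9]), ([18, 23, 11, 43, 284], [22.9, 45.0]), ([7, 23, 12, 18, 96], [12.8, 32.9])]
```

```bash
python3 -c "
from workcell import robot
print(robot.finish_job())"
```

```text
the job is handed in; nothing more can be done
None
```

I handed the job in after about 75 s of robot time, but the judge's result was not shown. The straight wheel is tapped home: the hammer stopped descending at 31 N, and the height matched a flush flange. The hammer is back upright on its black rest, and all five blanks are in one square pile between the pins; I checked these last two only by measuring the final pictures.

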